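Turn the specimen plate face out on the viewing stand

TASK

The specimen plate lies face down on the light box and is too wide to grip flat: slide it until it clearly juts out over an edge of the box, get under it there, pick it up and turn it over. Set it down gently on the sloping viewing stand, standing on a short edge on the orange ledge, its back flat against the black board, about centred and square, specimen side out, then let go. Never let the plate touch the desk, and leave the bottle, loupe, note block and calculator where they are.

Things in the scene. Friction and masses are not known exactly. Their poses are not given: they have to be found in the camera images.
- plate: rigid specimen plate 150 x 100 x 6 mm, about 100 g; dark blue back with a pale stripe along it, white specimen face with six coloured discs. Origin: centre of the SPECIMEN face; x along the 150 mm, y along the 100 mm, z from specimen face to back (back at z = +6 mm). Starts face down (z up), flat and wholly inside the light box's top; a light push (about 1 N) slides it
- end_a (a point): middle of the plate's short edge at its x = -75 mm, mid thickness (3 mm from each face); at the start this is always the edge nearer the robot
- end_b (a point): middle of the plate's other short edge, x = +75 mm, mid thickness
- side_a (a point): middle of the plate's long edge at y = +50 mm, mid thickness
- side_b (a point): middle of the plate's long edge at y = -50 mm, mid thickness
- lightbox: grey light box with a white flat top, fixed to the desk: 180 mm (its x) x 150 mm (its y) x 75 mm high, straight sides, bystanders at least 35 mm away. Origin: centre of its underside, on the desk; its x points away from the robot, give or take its yaw
- stand: viewing stand fixed to the desk: grey base 130 x 110 x 12 mm with a black board sloping 55 degrees from level that faces away from the robot (stand's +x, give or take its yaw), orange ledge at its foot. Origin: centre of the base's underside. The space behind the board's top is free
- rest: the stand's board and ledge. Origin: corner of board front and ledge, mid width, 35 mm above the desk. z: outward board normal (up, away from robot); x: down the slope; y across. Board x -95 to 0 mm, 90 wide, front at z = 0. Ledge: upper face at x = 0, 110 wide, out to z = 22. Plate in place: its origin at x -75, y 0, z +6 mm, its top 55 mm free above the board
- bottle: bystander: white drinking bottle with steel cap, 70 mm across, 190 mm high, loose; origin at the centre of its underside
- loupe: bystander: pen-shaped loupe lying down, black and clear, 120 mm long, 20 mm across, loose; origin under its middle
- notes: bystander: block of yellow and green sticky notes 75 x 75 x 22 mm, loose; origin at the centre of its underside
- calculator: bystander: white desk calculator 130 x 85 x 16 mm, loose; origin at the centre of its underside
- table: the white desk, top at z = 0; origin in the middle of its top
There are look-alikes about, which are no part of the job. Leave any yellow look-alike of the stand alone.

How it is judged:
By the outcome, as a careful person would: the job done as asked, in the order asked, and still so for the second after the job is handed in, with the robot touching nothing.
It also fails if it takes over 64 s, if anything falls off the work surface, if the arm or the gripper's body presses on something with over 40 N, if the wrist force passes 120 N, or if a joint passes its speed limit or range.

ROBOT

A 6-joint arm with a two-finger parallel gripper is mounted at the origin on the work surface. World frame = base frame: x ahead of the robot, y to its left, z up, the work surface at z = 0. Lengths are in m, angles in degrees, forces in N, time in s.
With the tool pointing down it reaches from about 0.35 to 0.8 m from the base axis. Payload 7.3 kg.
Tool frame: the origin (TCP) lies at the very end of the fingers, on their centre line; the grasp point (between the pads) lies 19 mm behind it; z points along the fingers, y is the direction in which the jaws open and shut (so a half turn about z gives the same grasp; the last joint's range is limited). The gripper opens to 85 mm and grips with 20 to 120 N. Pads are 22 mm wide; open, the fingers measure 114 mm over their backs; the gripper's body (76 mm by 85 mm) begins 54 mm behind the grasp point. The pads swing forward as they close: fully open they stand 13 mm farther back than shut.
Start: joints at [-79.412, 19.595, 87.324, -0, 73.075, -8.365], TCP at [0.171, -0.497, 0.231] pointing down, gripper open.
Joint ranges: [-145.02, 145.02], [-44.19, 115.74], [2.07, 154.8], [-57.11, 237.11], [16.16, 152.29], [-177.93, 177.93]. Speed limits (degrees/s): [147.25, 147.25, 180, 180, 180, 180].

INTERFACE

Orientations are given as [roll, pitch, yaw] about the fixed x, y, z axes, in that order (R = Rz(yaw) Ry(pitch) Rx(roll)).
In Python, from workcell import ctrl, optics gives the robot as it stands.
- The arm moves only by the tool apply_moves, never from a script. Its argument "deltas" is a list of rows, each a list of 7 numbers: the shift along the tool's x, y, z in m, then the turn, a rotation vector about the tool's x, y, z in rad, then the finger opening in m, from 0 to 0.0854. A call has exactly 5 rows; each row shifts and turns the commanded pose from where the row before left it, along the tool's axes as they then stand; what a row does not reach is not made up. A row lasts 1/10 s, in which the tool goes at most 50 mm and 8.59 degrees, less where a joint would pass 70% of its speed; a pose out of reach is approached as far as the arm can. A call is refused whole if a number of a shift passes 0.05 or a number of a turn 0.15, either way. A call with a gripper value outside its range is refused whole. The fingers move at their own pace and stop on an object; "squeeze" is the grip in N (left out, the last holds). Time passes only in rows, so rows that do not move let the fingers close, or fill a call up. It gives the time, the measured TCP pose, the force and the opening at its end, in the units of the state.
- ctrl.get_state(): the state, without advancing time (a new reading comes with each control period).
- optics.snapshot(name): name is "scene" or "top" or "wrist"; returns a dict with "image" (384x512x3 uint8, red, green, blue), "range_z" (384x512 float32, m along the optical axis (not along the pixel's ray), 0 where there is no reading), "fx", "fy", "cx", "cy" (pixels), "dist_coeffs" ([k1, k2, p1, p2, k3] as OpenCV has them; the pictures are not rectified), "T" (4x4, takes a point from camera to world coordinates). Camera axes: x right, y down, z forward; pixel columns grow to the right and rows downward; lengths in m; the calibration is good to about 2 mm. A picture is of the moment at which its call begins.
- ctrl.finish_job(): hands the job in, once; it reports no verdict.
The state is a dict: "clock": time; "joint_positions": joint angles; "joint_vel": joint speeds; "joint_torque": joint torques, N m; "eef_pos": TCP position; "eef_rot": TCP orientation; "force": force on the tool from outside, world axes, zero at the start; "wrist_torque": the same for the moment, N m; "gripper_width": finger opening in m.
Only numpy, scipy, OpenCV 4.12 (cv2) and the standard library are available. Lean on these libraries where they do the work, as an engineer would, in place of code of your own. Each camera call takes 0.05 s, during which the arm holds its last target.

## Working session

There is one attempt and no reset: what is moved stays moved. The work goes in short steps, Python scripts to look and compute and a tool call to move; the robot and the scene stay as the last step left them, time stands still between calls to the robot, and variables do not carry over. Pictures are saved under pics/ and viewed, and the job is handed in when it is done.

Besides the shell and the picture viewer there is one more tool, called after "Call:" as a command line: name --pt "numbers of a row" for each row, then --argument value for the rest. apply_moves: Moves the arm, as the interface text tells. Its arguments: {"type":"object","properties":{"deltas":{"type":"array","items":{"type":"array","items":{"type":"number"}}},"squeeze":{"type":"number"}},"required":["deltas"]}

```bash
ls; mkdir -p pics; cat > h.py <<'E'
import numpy as np, cv2
from workcell import ctrl, optics
def snap(n,fn):
    s=optics.snapshot(n); cv2.imwrite('pics/'+fn+'.png',s['image'][:,:,::-1]); np.savez('pics/'+fn+'.npz',**s); return s
def cloud(s):
    h,w=s['range_z'].shape; u,v=np.meshgrid(np.arange(w),np.arange(h))
    K=np.array([[s['fx'],0,s['cx']],[0,s['fy'],s['cy']],[0,0,1]])
    p=cv2.undistortPoints(np.stack([u,v],-1).reshape(-1,1,2).astype(np.float64),K,np.array(s['dist_coeffs'])).reshape(h,w,2)
    z=s['range_z']; P=np.dstack([p[...,0]*z,p[...,1]*z,z])
    W=P@s['T'][:3,:3].T+s['T'][:3,3]; W[z==0]=np.nan; return W
def rays(s,uv):
    K=np.array([[s['fx'],0,s['cx']],[0,s['fy'],s['cy']],[0,0,1]])
    p=cv2.undistortPoints(np.array(uv,float).reshape(-1,1,2),K,np.array(s['dist_coeffs'])).reshape(-1,2)
    d=np.c_[p,np.ones(len(p))]@s['T'][:3,:3].T; return s['T'][:3,3],d
def plane(s,uv,zh):
    o,d=rays(s,uv); return o+d*((zh-o[2])/d[:,2])[:,None]
E
python3 - <<'E'
from h import *
for n in ['scene','top','wrist']:
    s=snap(n,n+'0'); print(n,s['T'].round(3).tolist(),s['fx'])
print(ctrl.get_state())
E
```

```text
pics
scene [[-0.887, 0.262, -0.38, 0.916], [0.462, 0.511, -0.725, 0.78], [0.005, -0.819, -0.574, 0.721], [0.0, 0.0, 0.0, 1.0]] 378.76286231102137
top [[0.025, -0.994, 0.111, 0.343], [-1.0, -0.026, -0.003, -0.004], [0.006, -0.111, -0.994, 1.58], [0.0, 0.0, 0.0, 1.0]] 436.4018172279434
wrist [[0.325, -0.911, -0.253, 0.234], [-0.946, -0.313, -0.086, -0.475], [-0.001, 0.267, -0.964, 0.374], [0.0, 0.0, 0.0, 1.0]] 272.6814382490813
{'clock': 0.15, 'joint_positions': array([-7.94139846e+01,  1.96275821e+01,  8.73624240e+01,  7.16313901e-04,
        7.30749412e+01, -8.36522499e+00]), 'joint_vel': array([-0.0155571 , -0.1308088 , -0.05575091,  0.02163446, -0.09072329,
        0.05152223]), 'joint_torque': array([ 1.66778460e-03, -4.33908141e+01, -2.46147019e+01, -1.08845268e-04,
        5.71946148e-03, -2.57645502e-05]), 'eef_pos': array([ 0.17047255, -0.49625324,  0.23079636]), 'eef_rot': array([-1.79935843e+02, -1.01264640e-02,  1.89510258e+01]), 'force': array([ 0.43939229, -0.88340772, -0.37086907]), 'wrist_torque': array([-0.02090347,  0.03581295, -0.04220914]), 'gripper_width': 0.0852754872724237}
```

View pics/scene0.png

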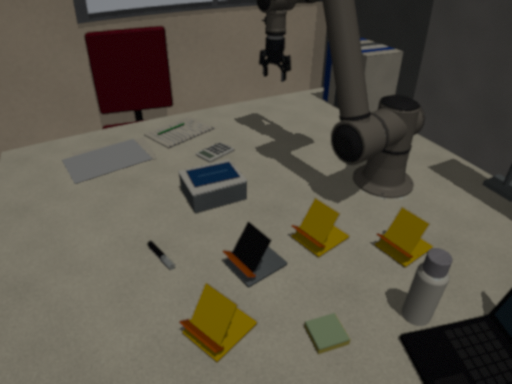

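View pics/top0.png

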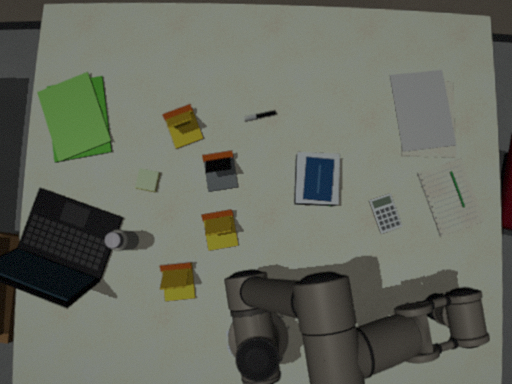

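View pics/wrist0.png

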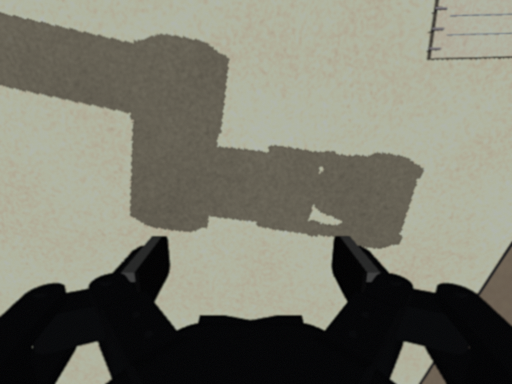

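The top view shows the light box at about (318,180) with the blue plate on it, the grey stand with the black board at (220,170) and its ledge at (218,156). The bottle is at (115,240), the loupe at (261,116), the notes at (148,180) and the calculator at (385,213).

```bash
cat > m.py <<'E'
from h import *
def rect(pts): 
    (c,sz,a)=cv2.minAreaRect((pts[:,:2]*1000).astype(np.float32)); b=cv2.boxPoints((c,sz,a)); return np.array(c)/1000,np.array(sz),a,b.round(1).tolist()
def blob(m,uv=None):
    n,l,st,c=cv2.connectedComponentsWithStats(m.astype(np.uint8)); 
    return [(l==i) for i in np.argsort(-st[1:,4])+1 if st[i,4]>30]
if __name__=="__main__":
    for n in ['top','scene']:
        s=dict(np.load(f'pics/{n}0.npz')); W=cloud(s); hsv=cv2.cvtColor(s['image'],cv2.COLOR_RGB2HSV)
        z=W[...,2]; print(n)
        blue=(hsv[...,0]>95)&(hsv[...,0]<125)&(hsv[...,1]>130)&(z>.05)&(z<.12)
        for b in blob(blue)[:2]:
            ct=max(cv2.findContours(b.astype(np.uint8),0,1)[0],key=len).reshape(-1,2)
            P=plane(s,ct,.081); print('plate',rect(P),np.nanmedian(z[b]))
        top=(z>.06)&(z<.095)&(W[...,0]>.3)&(W[...,0]<.7)&(abs(W[...,1]+.2)<.2)
        b=blob(top)[0]; ct=max(cv2.findContours(b.astype(np.uint8),0,1)[0],key=len).reshape(-1,2)
        print('box',rect(plane(s,ct,.075)))
        org=(hsv[...,0]<12)&(hsv[...,1]>180)&(W[...,1]>-.05)&(W[...,1]<.3)
        for b in blob(org)[:5]: print('org',np.nanmean(W[b],0).round(3),b.sum(),rect(W[b][~np.isnan(W[b][:,0])]))
        obj=(z>.006)&(W[...,0]>.15)&(W[...,0]<1)&(abs(W[...,1])<.6)
        for b in blob(obj)[:14]:
            p=W[b]; print('obj',p.mean(0).round(3),p[:,2].max().round(3),p.min(0).round(3),p.max(0).round(3))
        np.set_printoptions(suppress=True)
E
python3 m.py
```

```text
top
plate (array([ 0.56346893, -0.19550769]), array([ 92.02931213, 143.64782715]), 86.23651123046875, [[488.79998779296875, -236.6999969482422], [632.0999755859375, -246.10000610351562], [638.2000122070312, -154.3000030517578], [494.79998779296875, -144.89999389648438]]) 0.08144622457437745
plate (array([0.22521849, 0.7340365 ]), array([157.37600708,  39.53855133]), 74.33222961425781, [[184.89999389648438, 663.5999755859375], [223.0, 652.9000244140625], [265.5, 804.5], [227.39999389648438, 815.0999755859375]]) 0.08198822330204636
box (array([ 0.56731488, -0.19308234]), array([152.12167358, 181.665802  ]), 89.1560287475586, [[475.3999938964844, -267.79998779296875], [657.0, -270.5], [659.2999877929688, -118.4000015258789], [477.6000061035156, -115.69999694824219]])
org [0.641 0.171 0.041] 77 (array([0.63871979, 0.16966783]), array([24.31995392, 88.84377289]), 11.951943397521973, [[617.5999755859375, 210.60000610351562], [636.0, 123.69999694824219], [659.7999877929688, 128.6999969482422], [641.4000244140625, 215.60000610351562]])
obj [ 0.203 -0.194  0.614] 0.76 [ 0.15  -0.554  0.006] [
[... 2081 characters left out ...]
 [0.15  0.246 0.006] [0.368 0.513 0.193]
obj [0.763 0.315 0.049] 0.114 [0.673 0.254 0.006] [0.832 0.376 0.114]
obj [0.329 0.568 0.021] 0.099 [0.161 0.507 0.006] [0.445 0.6   0.099]
obj [ 0.577 -0.157  0.06 ] 0.082 [ 0.474 -0.269  0.006] [ 0.659 -0.11   0.082]
obj [0.603 0.17  0.047] 0.113 [0.515 0.107 0.006] [0.663 0.222 0.113]
obj [0.394 0.162 0.049] 0.112 [0.306 0.104 0.006] [0.452 0.217 0.112]
obj [ 0.187 -0.468  0.418] 0.558 [ 0.15  -0.565  0.243] [ 0.242 -0.298  0.558]
obj [0.555 0.425 0.02 ] 0.026 [0.508 0.379 0.006] [0.595 0.464 0.026]
obj [ 0.458 -0.441  0.012] 0.018 [ 0.382 -0.507  0.006] [ 0.527 -0.387  0.018]
obj [0.804 0.027 0.016] 0.023 [ 0.78  -0.045  0.006] [0.825 0.079 0.023]
```

```bash
python3 - <<'E'
import cv2
a=cv2.imread('pics/top0.png')[120:240,180:420]; cv2.imwrite('pics/topz.png',cv2.resize(a,None,fx=3.3,fy=3.3,interpolation=cv2.INTER_CUBIC))
a=cv2.imread('pics/scene0.png')[140:300,140:340]; cv2.imwrite('pics/scz.png',cv2.resize(a,None,fx=3.5,fy=3.5,interpolation=cv2.INTER_CUBIC))
E
```

```text
(no output)
```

View pics/topz.png

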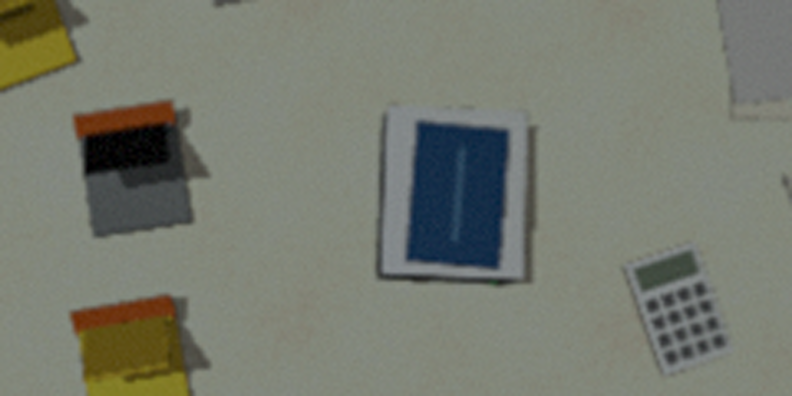

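View pics/scz.png

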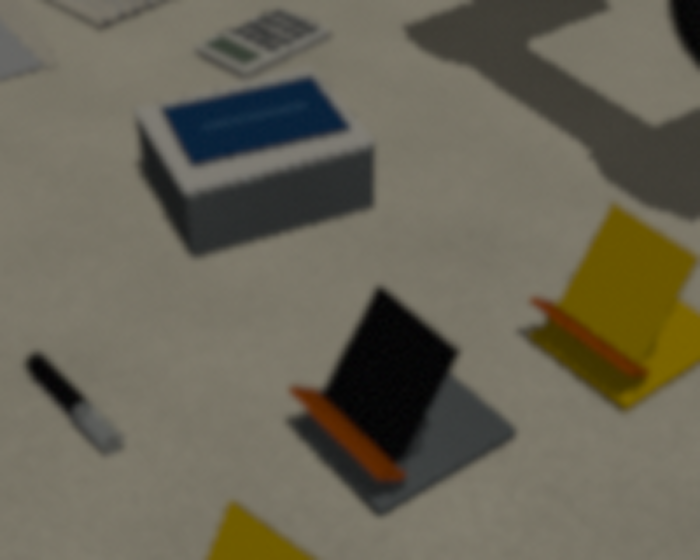

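Call:
apply_moves --pt "0.04 -0.02 0 0 0 0 0" --pt "0.04 -0.02 0 0 0 0 0" --pt "0.04 -0.02 0 0 0 0 0" --pt "0.04 -0.02 0 0 0 0 0" --pt "0.04 -0.02 0 0 0 0 0" --squeeze 60

```text
clock: 0.65
eef_pos: [0.3281, -0.3355, 0.2312]
eef_rot: [-180.0, 0.0, 18.9]
force: [1.1, -0.7, -1.3]
gripper_width: 0.012
```

```bash
cat > st.py <<'E'
from h import *
import json
np.set_printoptions(suppress=True,precision=4)
s=ctrl.get_state()
for k in ['clock','joint_positions','eef_pos','eef_rot','force','wrist_torque','gripper_width']: print(k,s[k])
open('states.jsonl','a').write(json.dumps({k:np.array(v).tolist() for k,v in s.items()})+'\n')
E
python3 st.py
```

```text
clock 0.65
joint_positions [-55.0093  13.7604  95.628    0.0006  70.6171  16.0592]
eef_pos [ 0.3281 -0.3355  0.2312]
eef_rot [-179.9946    0.001    18.9314]
force [ 1.0827 -0.7186 -1.3288]
wrist_torque [-0.0083  0.0216  0.0541]
gripper_width 0.011987941785296897
```

Call:
apply_moves --pt "0.03 -0.02 -0.01 0.13 0 0 0" --pt "0.03 -0.02 -0.01 0.13 0 0 0" --pt "0.03 -0.02 -0.01 0.13 0 0 0" --pt "0.02 -0.01 0 0.13 0 0 0" --pt "0.02 0 0 0.13 0 0 0"

```text
clock: 1.15
eef_pos: [0.4303, -0.2327, 0.2738]
eef_rot: [-142.6, -0.1, 19.1]
force: [0.1, -0.1, -0.8]
gripper_width: 0.0001
```

```bash
python3 st.py
```

```text
clock 1.15
joint_positions [-46.8119  33.0574  68.9217  15.5961 112.1494  25.5511]
eef_pos [ 0.4303 -0.2327  0.2738]
eef_rot [-142.6007   -0.0656   19.0697]
force [ 0.1303 -0.1356 -0.8349]
wrist_torque [-0.2834 -0.137   0.0358]
gripper_width 8.546528115943092e-05
```

```bash
cat > fk.py <<'E'
import numpy as np, json
from scipy.spatial.transform import Rotation as Ro
from scipy.optimize import least_squares
LO=np.array([-145.02,-44.19,2.07,-57.11,16.16,-177.93]);HI=np.array([145.02,115.74,154.8,237.11,152.29,177.93])
def fk(q,p,full=False):
    d1,a1,a2,a3,d4,d6=p
    A=Ro.from_euler('z',q[0],degrees=True);B=A*Ro.from_euler('y',q[1],degrees=True);C=B*Ro.from_euler('y',q[2],degrees=True)
    D=C*Ro.from_euler('z',q[3],degrees=True);E=D*Ro.from_euler('y',q[4],degrees=True);F=E*Ro.from_euler('z',q[5]+OFF,degrees=True)
    sh=np.array([0,0,d1])+A.apply([a1,0,0]);el=sh+B.apply([0,0,a2]);w=el+C.apply([a3,0,d4]);t=w+E.apply([0,0,d6])
    return (t,F,sh,el,w) if full else (t,F)
OFF=90
def data():
    D=[json.loads(l) for l in open('states.jsonl')]+[dict(joint_positions=[-79.414,19.6276,87.3624,0,73.0749,-8.365],eef_pos=[.17047,-.49625,.2308],eef_rot=[-179.936,-.01,18.951])]
    return D
def fit():
    D=data()
    def r(p): return np.concatenate([fk(d['joint_positions'],p)[0]-d['eef_pos'] for d in D]+[1e-3*(np.array(p)-[.2,0,.4,0,.4,.3])])
    return least_squares(r,[.2,0,.4,0,.4,.3])
def P(): return np.array(json.load(open('p.json')))
def ik(pos,R,q0,p=None,w=1):
    p=P() if p is None else p; best=None
    rng=np.random.default_rng(0)
    for k in range(w):
        s=np.clip(q0,LO+1,HI-1) if k==0 else rng.uniform(LO+1,HI-1)
        def r(q):
            t,F=fk(q,p); return np.r_[(t-pos)*5,(F.inv()*R).as_rotvec()]
        o=least_squares(r,s,bounds=(LO,HI))
        if o.cost<1e-6:
            d=np.abs(o.x-q0).max()
            if best is None or d<best[1]: best=(o.x,d)
    return None if best is None else best[0]
if __name__=="__main__":
    o=fit(); print(o.x.round(4),o.cost); json.dump(o.x.tolist(),open('p.json','w'))
    for d in data():
        t,F=fk(d['joint_positions'],o.x); R=Ro.from_euler('xyz',d['eef_rot'],degrees=True)
        print((t-d['eef_pos']).round(4),np.rad2deg((F.inv()*R).as_rotvec()).round(2))
E
python3 fk.py
```

```text
[-1.3242 -0.7922  1.3652 -1.0347  0.6035  0.5452] 0.006551866436601122
[-0.0728 -0.0293  0.0011] [ 0.  0. -0.]
[-0.0194 -0.0066 -0.    ] [-0.  0. -0.]
[-0.0703 -0.0398 -0.0011] [-0.  0. -0.]
```

```bash
sed -i "s/d1,a1,a2,a3,d4,d6=p/d1,b,a2,a3,d4,d6=p/; s/A.apply(\[a1,0,0\])/A.apply([0,b,0])/" fk.py; python3 fk.py
```

```text
[0.2229 0.0764 0.5062 0.0465 0.3796 0.3135] 1.0203329249676672e-08
[0. 0. 0.] [ 0.  0. -0.]
[-0. -0.  0.] [-0.  0. -0.]
[ 0. -0. -0.] [-0.  0. -0.]
```

```bash
cat > opt.py <<'E'
from fk import *
p=P(); yb=np.deg2rad(-3)
def Rm(c): return Ro.from_matrix(np.array(c).T)
sy=np.deg2rad(8.7)
def Z(a): return Ro.from_euler('z',a)
rest_R=Z(sy)*Rm([[np.cos(.96),0,-np.sin(.96)],[0,1,0],[np.sin(.96),0,np.cos(.96)]])
# y axis check: z x x
rest_o=np.array([.625,.168,.035])
def place(R_pl_end): pass
q0=np.array([-46.8,33,69,15.6,112,25.5])
for end in ['a','b']:
  xc=.502 if end=='a' else .632
  Tb=(np.array([xc,-.195,.075]),Z(yb)*Rm([[1,0,0],[0,1,0],[0,0,1]]))
  # final: plate z=-rest z ; plate x = -rest x (end b top) or +rest x (end a top)
  sx=1 if end=='a' else -1
  xr=rest_R.apply([sx,0,0]); zr=-rest_R.apply([0,0,1]); yr=np.cross(zr,xr)
  Tf=(rest_o+rest_R.apply([-.075,0,.006]),Rm([xr,yr,zr]))
  for az in range(-180,180,15):
    t=np.array([np.cos(np.deg2rad(az)),np.sin(np.deg2rad(az)),0])
    s=-1 if end=='a' else 1
    # grasp point
    if t[0]*s>.3: continue
    g=np.array([s*.055,0,.003])
    if abs(t[1])>.5: g=np.array([s*.05,-np.sign(t[1])*.033,.003])
    for fl in (1,-1):
      out=[]
      for T in (Tb,Tf):
        zt=T[1].apply(t); yt=T[1].apply([0,0,fl]); xt=np.cross(yt,zt)
        R=Rm([xt,yt,zt]); pos=T[0]+T[1].apply(g)+.019*zt
        q=ik(pos,R,q0,p,12)
        if q is None: out.append(None)
        else:
          _,_,sh,el,w=fk(q,p,True); out.append((q.round(0).astype(int).tolist(),w.round(2).tolist()))
      if out[0] and out[1]: print(end,az,fl,out[0],out[1])
E
python3 opt.py
```

```text
a -45 1 ([-4, 71, 138, 228, 111, -159], [0.26, 0.06, 0.08]) ([-21, 34, 108, 67, 62, 88], [0.48, -0.1, 0.31])
a -45 -1 ([-4, 71, 138, 228, 111, 21], [0.26, 0.06, 0.08]) ([-21, 34, 108, 67, 62, -92], [0.48, -0.1, 0.31])
a -30 1 ([-31, 81, 146, 183, 138, -178], [0.2, -0.03, 0.08]) ([-12, 26, 115, 71, 43, 93], [0.43, -0.01, 0.35])
a -30 -1 ([-31, 81, 146, 183, 138, 2], [0.2, -0.03, 0.08]) ([-12, 26, 115, 71, 43, -87], [0.43, -0.01, 0.35])
a -15 1 ([-54, 83, 147, 131, 129, 144], [0.17, -0.1, 0.08]) ([-3, 22, 117, 68, 23, 104], [0.4, 0.06, 0.38])
a -15 -1 ([-54, 83, 147, 131, 129, -36], [0.17, -0.1, 0.08]) ([-3, 22, 117, 68, 23, -76], [0.4, 0.06, 0.38])
b 75 1 ([-47, 77, 48, 73, 113, -129], [0.59, -0.51, 0.08]) ([-20, 68, 75, 66, 121, 88], [0.65, -0.15, 0.08])
b 75 -1 ([-47, 77, 48, 73, 113, 51], [0.59, -0.51, 0.08]) ([-20, 68, 75, 66, 121, -92], [0.65, -0.15, 0.08])
b 90 1 ([-43, 86, 25, 73, 127, -117], [0.66, -0.52, 0.08]) ([-22, 60, 84, 64, 108, 87], [0.61, -0.17, 0.14])
b 90 -1 ([-43, 86, 25, 73, 127, 63], [0.66, -0.52, 0.08]) ([-22, 60, 84, 64, 108, -93], [0.61, -0.17, 0.14])
```

```bash
cat > plan.py <<'E'
from h import *
from fk import *
import sys
def R_(e): return Ro.from_euler('xyz',e,degrees=True)
def plan(tp,tR,n,grip,start=None,rnd=3):
    if start is None:
        s=ctrl.get_state(); p0=np.array(s['eef_pos']);R0=R_(s['eef_rot']); q=np.array(s['joint_positions'])
    else: p0,R0,q=start
    tot=(R0.inv()*tR).as_rotvec(); pp=P(); rows=[]; p=p0.copy();R=R0
    print('dist',np.linalg.norm(tp-p0).round(3),'ang',np.rad2deg(np.linalg.norm(tot)).round(1))
    mx=0
    for i in range(1,n+1):
        f=i/n; pt=p0+(tp-p0)*f; Rt=R0*Ro.from_rotvec(tot*f)
        d=R.inv().apply(pt-p).round(rnd)+0.; w=(R.inv()*Rt).as_rotvec().round(rnd)+0.
        p=p+R.apply(d); R=R*Ro.from_rotvec(w); rows.append(d.tolist()+w.tolist()+[grip])
        qn=ik(p,R,q,pp,1)
        if qn is None: print('row',i,'NO IK'); 
        else: mx=max(mx,np.abs(qn-q).max()); q=qn
    for i in range(0,n,5): print('['+', '.join('[%s]'%', '.join('%g'%x for x in r) for r in rows[i:i+5])+']')
    print('end',p.round(4),R.as_euler('xyz',degrees=True).round(1),'q',q.round(1),'max dq/row',mx.round(1)); 
    _,_,_,el,w=fk(q,pp,True); print('elbow',el.round(3),'wrist',w.round(3))
    return p,R,q
E
python3 - <<'E'
from plan import *
plan(np.array([.44,-.19,.25]),R_([180,0,-3.8]),10,0)
E
```

```text
dist 0.05 ang 43.6
[[0.002, -0.002, 0.004, -0.064, 0.013, 0.039, 0], [0.003, -0.001, 0.004, -0.065, 0.013, 0.038, 0], [0.002, -0.003, 0.004, -0.064, 0.013, 0.039, 0], [0.001, -0.002, 0.004, -0.065, 0.013, 0.038, 0], [0.002, -0.003, 0.004, -0.064, 0.013, 0.039, 0]]
[[0.002, -0.003, 0.003, -0.065, 0.013, 0.038, 0], [0.001, -0.004, 0.004, -0.064, 0.012, 0.039, 0], [0.002, -0.003, 0.003, -0.064, 0.013, 0.038, 0], [0.001, -0.004, 0.003, -0.065, 0.013, 0.039, 0], [0.001, -0.004, 0.002, -0.064, 0.013, 0.038, 0]]
end [ 0.4405 -0.1902  0.2503] [-180.     0.    -3.8] q [-32.5  14.   92.2  -0.   73.8  61.3] max dq/row 5.1
elbow [ 0.144 -0.001  0.714] wrist [ 0.441 -0.19   0.564]
```

Double speed in one call.

Call:
apply_moves --pt "0.005 -0.003 0.008 -0.129 0.026 0.077 0" --pt "0.003 -0.005 0.008 -0.129 0.026 0.077 0" --pt "0.004 -0.006 0.007 -0.129 0.026 0.077 0" --pt "0.003 -0.007 0.007 -0.129 0.026 0.077 0" --pt "0.002 -0.008 0.005 -0.129 0.026 0.077 0"

```text
clock: 1.65
eef_pos: [0.4385, -0.1903, 0.2502]
eef_rot: [-179.9, -0.1, -3.8]
force: [-0.3, 1.1, 0.4]
gripper_width: -0.0001
```

```bash
python3 st.py; python3 fk.py; python3 - <<'E'
from h import *
snap('wrist','wrist1')
E
```

```text
clock 1.65
joint_positions [-32.7532  13.7415  92.5202   0.1548  73.72    60.9711]
eef_pos [ 0.4385 -0.1903  0.2502]
eef_rot [-179.8789   -0.0881   -3.7678]
force [-0.3293  1.1038  0.4076]
wrist_torque [0.0001 0.0336 0.0531]
gripper_width -0.00012529870045124616
[0.2229 0.0764 0.5062 0.0465 0.3796 0.3135] 1.0206385390502091e-08
[0. 0. 0.] [ 0.  0. -0.]
[-0. -0.  0.] [-0.  0. -0.]
[-0.  0.  0.] [ 0.  0. -0.]
[-0. -0. -0.] [-0.  0. -0.]
```

View pics/wrist1.png

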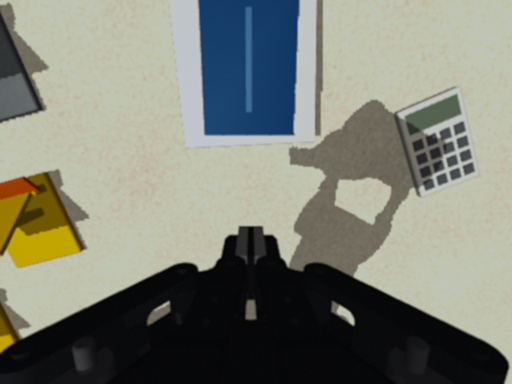

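The wrist view shows the plate's near edge between about (205,135) and (295,135), and the box's near edge from (187,147) to (318,141).

```bash
python3 - <<'E'
from m import *
s=dict(np.load('pics/wrist1.npz')); hsv=cv2.cvtColor(s['image'],cv2.COLOR_RGB2HSV)
m=((hsv[...,0]>98)&(hsv[...,0]<122)&(hsv[...,1]>120)); m[:,:150]=0;m[:,350:]=0
b=blob(m)[0]; v,u=np.nonzero(b)
L=[];Rr=[];N=[]
for r in range(10,125):
    c=np.nonzero(b[r])[0]; L.append((c.min()-.5,r));Rr.append((c.max()+.5,r))
for c in range(212,290): N.append((c,np.nonzero(b[:,c])[0].max()+.5))
for n,e in [('left',L),('right',Rr),('near',N)]:
    P=plane(s,e,.081)[:,:2]; vx,vy,x,y=cv2.fitLine(P.astype(np.float32),2,0,.01,.01).ravel()
    print(n,x.round(4),y.round(4),np.rad2deg(np.arctan2(vy,vx)).round(2))
W=cloud(s); z=W[...,2]; 
print('z on plate',np.nanmedian(z[b]))
# box white edge rows
g=s['image'].astype(int); 
for uv in [(187,147),(318,141),(176,20),(322,20),(324,10)]: print(uv,plane(s,[uv],.075).round(4))
E
```

```text
left 0.5595 -0.1477 -3.69
right 0.553 -0.2453 -3.87
near 0.4888 -0.1943 86.27
z on plate 0.08128670846051916
(187, 147) [[ 0.4781 -0.1201  0.075 ]]
(318, 141) [[ 0.475  -0.2711  0.075 ]]
(176, 20) [[ 0.6074 -0.1254  0.075 ]]
(322, 20) [[ 0.5974 -0.2751  0.075 ]]
(324, 10) [[ 0.6063 -0.2771  0.075 ]]
```

```bash
python3 - <<'E'
from plan import *
a=plan(np.array([.46,-.1912,.0775]),R_([180,0,-3.75]),5,0)
E
```

```text
dist 0.174 ang 0.2
[[0.004, 0.001, 0.035, 0, 0, 0, 0], [0.005, 0, 0.034, 0.001, -0.001, -0.001, 0], [0.004, 0.001, 0.035, 0, 0, 0, 0], [0.005, 0, 0.034, 0, -0.001, -0.001, 0], [0.004, 0.001, 0.035, 0, 0, 0, 0]]
end [ 0.4598 -0.1912  0.0772] [180.   -0.   -3.8] q [-31.4  27.4 103.   -0.   49.6  62.4] max dq/row 5.0
elbow [ 0.239 -0.056  0.672] wrist [ 0.46  -0.191  0.391]
```

Call:
apply_moves --pt "0.004 0.001 0.035 0 0 0 0" --pt "0.005 0 0.034 0.001 -0.001 -0.001 0" --pt "0.004 0.001 0.035 0 0 0 0" --pt "0.005 0 0.034 0 -0.001 -0.001 0" --pt "0.004 0.001 0.034 0 0 0 0"

```text
clock: 2.2
eef_pos: [0.4601, -0.1932, 0.0767]
eef_rot: [-179.5, 0.2, -3.4]
force: [-0.5, -0.9, -0.1]
gripper_width: 0.0
```

Call:
apply_moves --pt "0.003 0 0 0 0 0 0" --pt "0.003 0 0 0 0 0 0" --pt "0.003 0 0 0 0 0 0" --pt "0.003 0 0 0 0 0 0" --pt "0.003 0 0 0 0 0 0"

```text
clock: 2.7
eef_pos: [0.4759, -0.1946, 0.0794]
eef_rot: [-179.6, 0.0, -3.4]
force: [0.4, 0.1, 0.3]
gripper_width: 0.0003
```

```bash
python3 - <<'E'
from h import *
snap('wrist','wrist2')
E
```

```text
(no output)
```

View pics/wrist2.png

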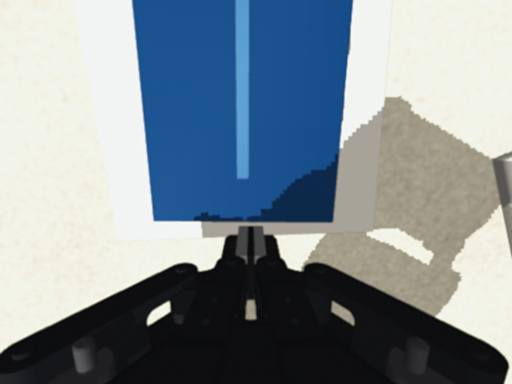

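The closed fingers, at (251,228), are just short of the plate's near edge (row 221) and a few pixels right of its centre (243).

Call:
apply_moves --pt "0 -0.002 0.0015 0.002 0 0.004 0" --pt "0.002 0 0 0 0 0 0" --pt "0.004 0 0 0 0 0 0" --pt "0.005 0 0 0 0 0 0" --pt "0.005 0 0 0 0 0 0"

```text
clock: 3.25
eef_pos: [0.4915, -0.1934, 0.0765]
eef_rot: [-179.4, 0.2, -3.7]
force: [-1.4, 0.0, 1.4]
gripper_width: -0.0001
```

Call:
apply_moves --pt "0.005 0 0 0 0 0 0" --pt "0.005 0 0 0 0 0 0" --pt "0.005 0 0 0 0 0 0" --pt "0.005 0 0 0 0 0 0" --pt "0.005 0 0 0 0 0 0"

```text
clock: 3.75
eef_pos: [0.5165, -0.1949, 0.0764]
eef_rot: [-179.4, 0.2, -3.7]
force: [-1.0, 0.5, 0.9]
gripper_width: -0.0001
```

```bash
python3 - <<'E'
from h import *
snap('wrist','wrist3')
E
```

```text
(no output)
```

View pics/wrist3.png

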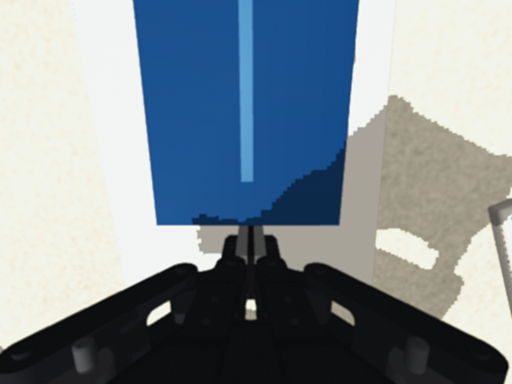

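The plate is moving straight; its near edge now sits at row 225 and touches the fingers.

Call:
apply_moves --pt "0.005 0 0 0 0 0 0" --pt "0.005 0 0 0 0 0 0" --pt "0.005 0 0 0 0 0 0" --pt "0.004 0 0 0 0 0 0" --pt "0.002 0 0 0 0 0 0"

```text
clock: 4.3
eef_pos: [0.5374, -0.1963, 0.0763]
eef_rot: [-179.4, 0.2, -3.7]
force: [-0.7, -0.2, 0.4]
gripper_width: 0.0003
```

```bash
cat > mp.py <<'E'
from m import *
import sys
def run(cam,fn,u0,u1,live=True):
    s=snap(cam,fn); hsv=cv2.cvtColor(s['image'],cv2.COLOR_RGB2HSV)
    m=((hsv[...,0]>98)&(hsv[...,0]<122)&(hsv[...,1]>120)); 
    if cam=='wrist': m[:,:u0]=0;m[:,u1:]=0
    return s,m
if __name__=="__main__":
    s,m=run('wrist','wrist4',100,400); b=blob(m)[0]
    N=[(c,np.nonzero(b[:,c])[0].max()+.5) for c in range(270,335)]
    P=plane(s,N,.081)[:,:2]; vx,vy,x,y=cv2.fitLine(P.astype(np.float32),2,0,.01,.01).ravel(); print('near',x,y,np.rad2deg(np.arctan2(vy,vx)))
    s,m=run('top','top4',0,0); m[:,:280]=0; m[:,360:]=0;m[230:]=0
    b=blob(m)[0]; ct=max(cv2.findContours(b.astype(np.uint8),0,1)[0],key=len).reshape(-1,2); print('top',rect(plane(s,ct,.081)))
    a=s['image'][110:240,250:400,::-1]; cv2.imwrite('pics/top4z.png',cv2.resize(a,None,fx=4,fy=4))
E
python3 mp.py
```

```text
near 0.54707915 -0.22571194 86.53462
top (array([ 0.63222284, -0.20080963]), array([ 94.42681122, 127.01831055]), 86.73092651367188, [[566.0999755859375, -244.3000030517578], [692.9000244140625, -251.60000610351562], [698.2999877929688, -157.3000030517578], [571.5, -150.10000610351562]])
```

View pics/top4z.png

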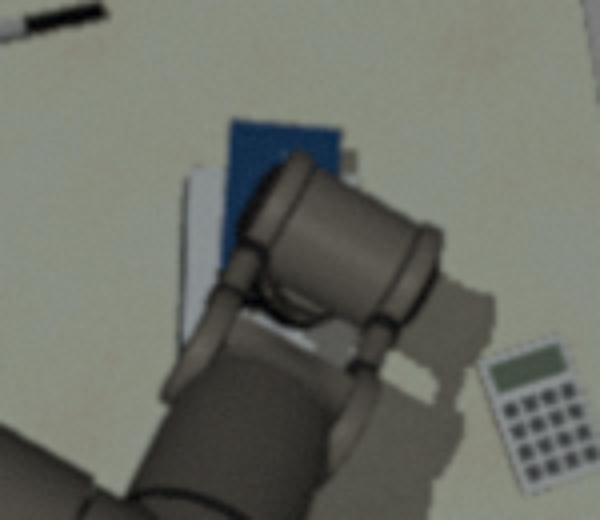

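The plate's far end juts about 40 mm past the box. I'll push another 8 mm, then back off.

Call:
apply_moves --pt "0.003 0 0 0 0 0 0" --pt "0.003 0 0 0 0 0 0" --pt "0.002 0 0 0 0 0 0" --pt "-0.005 0 0 0 0 0 0" --pt "-0.02 0 -0.005 0 0 0 0"

```text
clock: 4.9
eef_pos: [0.5206, -0.1952, 0.0809]
eef_rot: [-179.4, 0.1, -3.6]
force: [-0.5, -0.1, -0.3]
gripper_width: 0.0
```

Call:
apply_moves --pt "-0.03 0 -0.03 0 0 0 0" --pt "-0.02 0.02 -0.04 0 0 0 0" --pt "-0.02 0.03 -0.04 0 0 0 0" --pt "0 0.03 -0.03 0 0 0 0" --pt "0 0 0 0 0 0 0"

```text
clock: 5.4
eef_pos: [0.4478, -0.2742, 0.2226]
eef_rot: [-179.8, -0.3, -3.9]
force: [0.2, 0.7, -1.1]
gripper_width: -0.0003
```

```bash
python3 st.py; python3 - <<'E'
from mp import *
s,m=run('wrist','wrist5',100,450)
s,m=run('top','top5',0,0); m[:,:280]=0; m[:,360:]=0;m[230:]=0
b=blob(m)[0]; ct=max(cv2.findContours(b.astype(np.uint8),0,1)[0],key=len).reshape(-1,2); print('top',rect(plane(s,ct,.081)))
a=s['image'][110:240,250:400,::-1]; cv2.imwrite('pics/top5z.png',cv2.resize(a,None,fx=4,fy=4))
E
```

```text
clock 5.4
joint_positions [-40.0207  19.9228  88.2719   0.3119  71.6806  53.7469]
eef_pos [ 0.4478 -0.2742  0.2226]
eef_rot [-179.8347   -0.2756   -3.8657]
force [ 0.2307  0.6739 -1.0798]
wrist_torque [ 0.0039 -0.0092 -0.0421]
gripper_width -0.00033035562102467857
top (array([ 0.63197583, -0.20065884]), array([ 94.33694458, 143.63323975]), 86.42195892333984, [[557.4000244140625, -243.3000030517578], [700.7000122070312, -252.1999969482422], [706.5999755859375, -158.10000610351562], [563.2000122070312, -149.10000610351562]])
```

View pics/top5z.png

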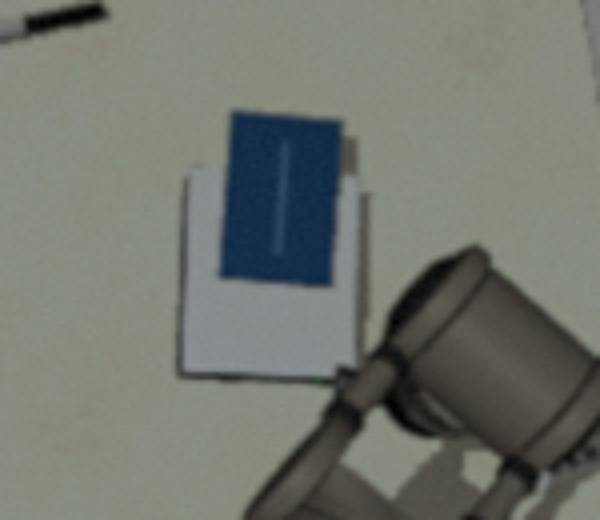

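View pics/wrist5.png

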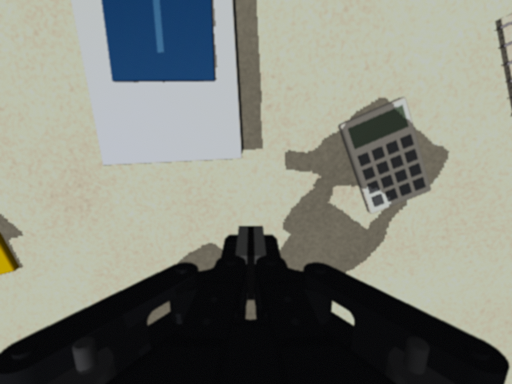

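```bash
python3 fk.py|head -1; cat > geo.py <<'E'
from plan import *
def Rm(c): return Ro.from_matrix(np.array(c,float).T)
PC=np.array([.632,-.2025,.075]); PR=Ro.from_euler('z',-3.7,degrees=True)
G=np.array([.053,-.033,.003])
def gpose(back=0,up=0,az=90,G=G):
    a=np.deg2rad(az); zt=PR.apply([np.cos(a),np.sin(a),0]); yt=-PR.apply([0,0,1.]); xt=np.cross(yt,zt)
    return PC+PR.apply(G)+(.019-back)*zt+[0,0,up], Rm([xt,yt,zt])
E
python3 - <<'E'
from geo import *
q0=np.array([-43,86,25,73,127,63.])
for az in (90,80,70):
  for back,up in [(0,0),(.03,0),(.05,0),(.06,0),(.07,0),(.06,.03),(.06,.12),(.1,.12)]:
    t,R=gpose(back,up,az); q=ik(t,R,q0,P(),6); print(az,back,up,t.round(3),R.as_euler('xyz',degrees=True).round(1),None if q is None else q.round(0), None if q is None else fk(q,P(),True)[3].round(2))
E
```

```text
[0.2229 0.0764 0.5062 0.0465 0.3796 0.3135] 1.0209213736857305e-08
90 0 0 [ 0.684 -0.22   0.078] [-90.    0.   -3.7] [-44.  87.  22.  74. 127.  65.] [ 0.42 -0.3   0.25]
90 0.03 0 [ 0.682 -0.25   0.078] [-90.    0.   -3.7] [-45.  92.  11.  79. 130.  73.] [ 0.41 -0.31  0.21]
90 0.05 0 [ 0.681 -0.27   0.078] [-90.    0.   -3.7] None None
90 0.06 0 [ 0.68  -0.28   0.078] [-90.    0.   -3.7] None None
90 0.07 0 [ 0.679 -0.29   0.078] [-90.    0.   -3.7] None None
90 0.06 0.03 [ 0.68  -0.28   0.108] [-90.    0.   -3.7] None None
90 0.06 0.12 [ 0.68  -0.28   0.198] [-90.    0.   -3.7] [-47.  87.   5.  89. 133.  88.] [ 0.4  -0.32  0.25]
90 0.1 0.12 [ 0.678 -0.32   0.198] [-90.    0.   -3.7] None None
80 0 0 [ 0.687 -0.22   0.078] [-90.    0.  -13.7] [-46.  80.  40.  72. 118.  55.] [ 0.4  -0.31  0.31]
80 0.03 0 [ 0.68  -0.25   0.078] [-90.    0.  -13.7] [-48.  82.  35.  73. 120.  58.] [ 0.39 -0.32  0.29]
80 0.05 0 [ 0.675 -0.269  0.078] [-90.    0.  -13.7] [-49.  83.  32.  73. 122.  60.] [ 0.39 -0.33  0.28]
80 0.06 0 [ 0.673 -0.279  0.078] [-90.    0.  -13.7] [-49.  84.  29.  74. 122.  62.] [
[... 591 characters left out ...]
0.  -23.7] [-50.  76.  51.  73. 111.  50.] [ 0.38 -0.33  0.34]
70 0.05 0 [ 0.67  -0.267  0.078] [-90.    0.  -23.7] [-51.  77.  49.  73. 112.  51.] [ 0.37 -0.34  0.34]
70 0.06 0 [ 0.666 -0.276  0.078] [-90.    0.  -23.7] [-52.  77.  48.  73. 113.  51.] [ 0.37 -0.34  0.33]
70 0.07 0 [ 0.662 -0.286  0.078] [-90.    0.  -23.7] [-52.  78.  47.  73. 113.  52.] [ 0.36 -0.35  0.33]
70 0.06 0.03 [ 0.666 -0.276  0.108] [-90.    0.  -23.7] [-52.  74.  49.  73. 113.  53.] [ 0.36 -0.34  0.36]
70 0.06 0.12 [ 0.666 -0.276  0.198] [-90.    0.  -23.7] [-52.  67.  52.  76. 114.  58.] [ 0.35 -0.32  0.42]
70 0.1 0.12 [ 0.65  -0.313  0.198] [-90.    0.  -23.7] [-54.  69.  47.  75. 117.  61.] [ 0.34 -0.34  0.41]
```

```bash
cat >> geo.py <<'E'
G2=np.array([.058,-.037,.003])
def gp(back=0,up=0): return gpose(back,up,83,G2)
E
python3 - <<'E'
from geo import *
t,R=gp(.05,.13); print(t,R.as_euler('xyz',degrees=True))
a=plan(t,R,15,.05)
t,R=gp(.05,0.001)
a=plan(t,R,5,.05,a)
t,R=gp(.0,0.001)
a=plan(t,R,5,.05,a)
E
```

```text
[ 0.68173575 -0.27362675  0.208     ] [-90.    0.  -10.7]
dist 0.235 ang 89.7
[[0.016, -0.001, 0.001, 0.104, 0.006, 0.006, 0.05], [0.015, -0.001, 0, 0.104, 0.007, 0.006, 0.05], [0.016, 0, 0.001, 0.104, 0.006, 0.007, 0.05], [0.016, -0.001, 0.002, 0.104, 0.007, 0.006, 0.05], [0.015, -0.001, 0.001, 0.104, 0.006, 0.006, 0.05]]
[[0.016, -0.001, 0.002, 0.104, 0.007, 0.006, 0.05], [0.015, 0, 0.001, 0.104, 0.006, 0.006, 0.05], [0.016, -0.001, 0.002, 0.104, 0.007, 0.006, 0.05], [0.015, 0, 0.002, 0.104, 0.006, 0.007, 0.05], [0.016, 0, 0.002, 0.104, 0.007, 0.006, 0.05]]
[[0.016, -0.001, 0.003, 0.104, 0.006, 0.006, 0.05], [0.015, 0, 0.002, 0.104, 0.007, 0.006, 0.05], [0.016, 0.001, 0.003, 0.104, 0.006, 0.006, 0.05], [0.015, 0, 0.002, 0.104, 0.007, 0.007, 0.05], [0.015, 0, 0.003, 0.103, 0.006, 0.006, 0.05]]
end [ 0.6813 -0.2734  0.2084] [-90.    0.  -10.7] q [-48.2  76.1  27.7  79.6 126.2  72.8] max dq/row 7.4
elbow [ 0.385 -0.315  0.344] wrist [ 0.623 -0.581  0.209]
dist 0.129 ang 0.0
[[0, 0.026, 0, 0, 0, 0, 0.05], [0, 0.026, 0, 0, 0, 0, 0.05], [0, 0.026, 0, 0, 0, 0, 0.05], [0, 0.026, 0, 0, 0, 0, 0.05], [0, 0.025, 0, 0, 0, 0, 0.05]]
end [ 0.6813 -0.2735  0.0794] [-90.    0.  -10.7] q [-48.2  87.1  22.   75.8 125.1  66.3] max dq/row 2.5
elbow [ 0.394 -0.326  0.248] wrist [ 0.623 -0.582  0.08 ]
dist 0.05 ang 0.0
[[0, 0, 0.01, 0, 0, 0, 0.05], [0, 0, 0.01, 0, 0, 0, 0.05], [0, 0, 0.01, 0, 0, 0, 0.05], [0, 0, 0.01, 0, 0, 0, 0.05], [0, 0, 0.01, 0, 0, 0, 0.05]]
end [ 0.6906 -0.2244  0.0794] [-90.    0.  -10.7] q [-45.4  82.7  33.3  73.1 120.8  59.4] max dq/row 2.6
elbow [ 0.407 -0.304  0.287] wrist [ 0.632 -0.532  0.08 ]
```

Call:
apply_moves --pt "0.016 -0.001 0.001 0.104 0.006 0.006 0.05" --pt "0.015 -0.001 0 0.104 0.007 0.006 0.05" --pt "0.016 0 0.001 0.104 0.006 0.007 0.05" --pt "0.016 -0.001 0.002 0.104 0.007 0.006 0.05" --pt "0.015 -0.001 0.001 0.104 0.006 0.006 0.05"

```text
clock: 6.0
eef_pos: [0.5257, -0.2692, 0.2131]
eef_rot: [-149.3, -1.0, -5.8]
force: [0.6, -0.6, -0.4]
gripper_width: 0.05
```

Call:
apply_moves --pt "0.016 -0.001 0.002 0.104 0.007 0.006 0.05" --pt "0.015 0 0.001 0.104 0.006 0.006 0.05" --pt "0.016 -0.001 0.002 0.104 0.007 0.006 0.05" --pt "0.015 0 0.002 0.104 0.006 0.007 0.05" --pt "0.016 0 0.002 0.104 0.007 0.006 0.05"

```text
clock: 6.5
eef_pos: [0.6042, -0.2712, 0.2093]
eef_rot: [-119.4, -1.0, -8.4]
force: [0.5, -0.5, -0.4]
gripper_width: 0.0498
```

Call:
apply_moves --pt "0.016 -0.001 0.003 0.104 0.006 0.006 0.05" --pt "0.015 0 0.002 0.104 0.007 0.006 0.05" --pt "0.016 0.001 0.003 0.104 0.006 0.006 0.05" --pt "0.015 0 0.002 0.104 0.007 0.007 0.05" --pt "0.015 0 0.003 0.103 0.006 0.006 0.05"

```text
clock: 7.0
eef_pos: [0.6824, -0.2718, 0.2059]
eef_rot: [-89.6, 0.4, -10.6]
force: [0.7, -0.9, 0.2]
gripper_width: 0.0501
```

```bash
python3 st.py;python3 fk.py; python3 - <<'E'
from geo import *
snap('wrist','wrist6'); snap('scene','scene6')
t,R=gp(.05,0.001)
a=plan(t,R,5,.05)
E
```

```text
clock 7.0
joint_positions [-48.0121  76.4623  27.6474  79.9043 126.2214  73.0676]
eef_pos [ 0.6824 -0.2718  0.2059]
eef_rot [-89.6046   0.3529 -10.5958]
force [ 0.6827 -0.8623  0.1735]
wrist_torque [-0.5111  0.0827  0.0145]
gripper_width 0.050092097518956276
[0.2229 0.0764 0.5062 0.0465 0.3796 0.3135] 1.0213174842875517e-08
[0. 0. 0.] [ 0.  0. -0.]
[-0.  0.  0.] [-0.  0. -0.]
[-0.  0.  0.] [ 0.  0. -0.]
[-0.  0.  0.] [ 0.  0. -0.]
[-0. -0. -0.] [ 0. -0.  0.]
[-0. -0. -0.] [-0.  0. -0.]
dist 0.121 ang 1.0
[[0, 0.024, -0.001, -0.002, 0.001, -0.003, 0.05], [0.001, 0.024, -0.001, -0.002, 0, -0.003, 0.05], [0, 0.025, -0.001, -0.001, 0.001, -0.002, 0.05], [0, 0.024, 0, -0.002, 0.001, -0.003, 0.05], [0, 0.024, -0.001, -0.002, 0, -0.003, 0.05]]
end [ 0.6818 -0.2735  0.079 ] [-90.   -0.  -10.7] q [-48.1  87.3  21.7  76.  125.1  66.5] max dq/row 2.4
elbow [ 0.394 -0.326  0.247] wrist [ 0.624 -0.582  0.079]
```

View pics/wrist6.png

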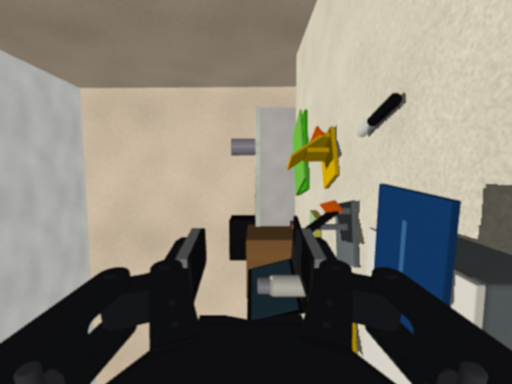

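View pics/scene6.png

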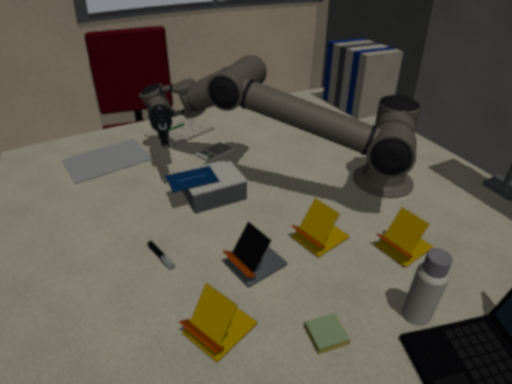

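The wrist camera sees the jutting plate's far corners at (379,183) and (459,201), with the box below it. The scene view confirms that the plate overhangs.

```bash
python3 - <<'E'
from m import *
s=dict(np.load('pics/wrist6.npz')); print(s['T'][:3,3])
for uv in [(380,184),(459,201),(451,300)]: print(uv,plane(s,[uv],.081).round(4))
W=cloud(s)
for uv in [(385,190),(452,205),(447,290)]: print(W[uv[1],uv[0]])
a=s['image'][150:384,340:512,::-1]; cv2.imwrite('pics/w6z.png',cv2.resize(a,None,fx=2.5,fy=2.5))
E
```

```text
[ 0.72216662 -0.42495542  0.20479533]
(380, 184) [[ 0.7081 -0.1596  0.081 ]]
(459, 201) [[ 0.7031 -0.2613  0.081 ]]
(451, 300) [[ 0.6406 -0.2595  0.081 ]]
[ 0.70295317 -0.16936781  0.08070572]
[ 0.69984289 -0.25506454  0.08048415]
[ 0.64369328 -0.2520132   0.07833788]
```

View pics/w6z.png

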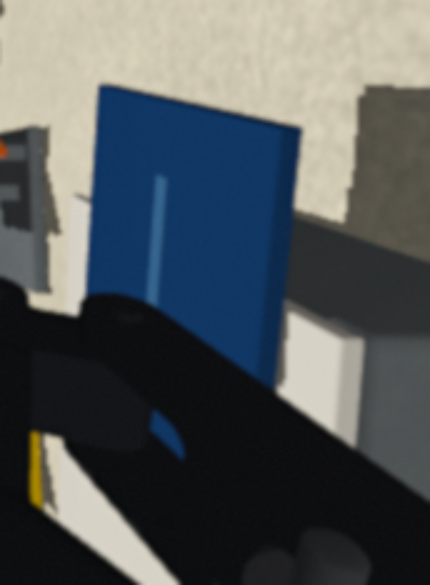

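Call:
apply_moves --pt "0 0.024 -0.001 -0.002 0.001 -0.003 0.05" --pt "0.001 0.024 -0.001 -0.002 0 -0.003 0.05" --pt "0 0.025 -0.001 -0.001 0.001 -0.002 0.05" --pt "0 0.024 0 -0.002 0.001 -0.003 0.05" --pt "0 0.024 -0.001 -0.002 0 -0.003 0.05"

```text
clock: 7.6
eef_pos: [0.6823, -0.2768, 0.0866]
eef_rot: [-90.7, -0.7, -10.7]
force: [-0.2, -0.6, -0.3]
gripper_width: 0.0501
```

Call:
apply_moves --pt "0 0 0 0 0 0 0.05" --pt "0 0 0 0 0 0 0.05" --pt "0 0 0 0 0 0 0.05" --pt "0 0 0 0 0 0 0.05" --pt "0 0 0 0 0 0 0.05"

```text
clock: 8.1
eef_pos: [0.6825, -0.2777, 0.0885]
eef_rot: [-90.6, -0.8, -10.8]
force: [-0.4, -0.5, -0.2]
gripper_width: 0.0501
```

```bash
python3 - <<'E'
from geo import *
snap('wrist','wrist7'); 
t,R=gp(.0,0)
a=plan(t,R,5,.05)
E
```

```text
dist 0.055 ang 1.0
[[0, 0.002, 0.011, 0.002, 0, 0.003, 0.05], [-0.001, 0.002, 0.011, 0.002, -0.001, 0.003, 0.05], [0, 0.002, 0.01, 0.002, 0, 0.002, 0.05], [0, 0.002, 0.011, 0.002, 0, 0.003, 0.05], [-0.001, 0.002, 0.011, 0.002, 0, 0.003, 0.05]]
end [ 0.6906 -0.2243  0.0778] [-90.   -0.  -10.7] q [-45.4  82.8  33.2  73.1 120.7  59.3] max dq/row 2.7
elbow [ 0.407 -0.304  0.286] wrist [ 0.632 -0.532  0.078]
```

View pics/wrist7.png

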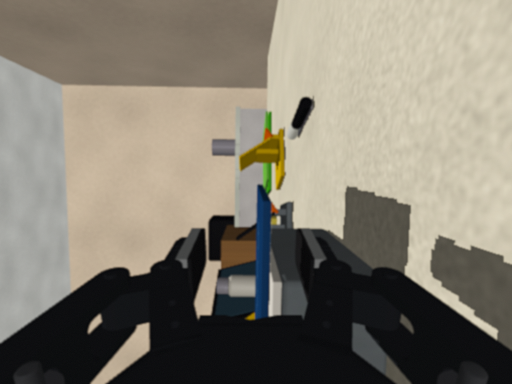

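The plate edge appears between the open fingers at column 263, below the jaw centre (252). I need to lower about 10 mm and level the tool first.

Call:
apply_moves --pt "0 0.004 0 0.003 0 0.005 0.05" --pt "0 0.004 0 0.004 0 0.005 0.05" --pt "0 0.002 0 0.003 0 0.004 0.05" --pt "0 0 0 0 0 0 0.05" --pt "0 0 0 0 0 0 0.05"

```text
clock: 8.65
eef_pos: [0.6824, -0.2775, 0.0766]
eef_rot: [-89.9, 0.1, -10.8]
force: [0.1, -0.6, -0.4]
gripper_width: 0.05
```

```bash
python3 st.py; python3 - <<'E'
from geo import *
t,R=gp(.0,0)
a=plan(t,R,5,.05)
E
```

```text
clock 8.65
joint_positions [-48.3128  88.1683  20.041   76.5766 125.3784  67.6046]
eef_pos [ 0.6824 -0.2775  0.0766]
eef_rot [-89.9356   0.0908 -10.7863]
force [ 0.0644 -0.564  -0.3921]
wrist_torque [-0.4998  0.0793  0.0186]
gripper_width 0.0499677540575622
dist 0.054 ang 0.1
[[0, 0, 0.011, 0, 0, 0, 0.05], [-0.001, -0.001, 0.01, 0, -0.001, -0.001, 0.05], [0, 0, 0.011, -0.001, 0, 0, 0.05], [0, 0, 0.011, 0, 0, 0, 0.05], [0, 0, 0.011, 0, -0.001, -0.001, 0.05]]
end [ 0.6915 -0.2243  0.0777] [-90.   -0.  -10.7] q [-45.3  83.   32.8  73.2 120.8  59.5] max dq/row 3.1
elbow [ 0.407 -0.304  0.285] wrist [ 0.633 -0.532  0.078]
```

Call:
apply_moves --pt "0 -0.001 0.01 0 0 0 0.05" --pt "0 0 0.01 0 0 0 0.05" --pt "0 0 0.01 0 0 0 0.05" --pt "0 0 0.01 0 0 0 0.05" --pt "0 0 0.01 0 0 0 0.05"

```text
clock: 9.15
eef_pos: [0.6919, -0.2281, 0.0784]
eef_rot: [-90.0, 0.0, -10.8]
force: [-0.3, 1.0, -0.7]
gripper_width: 0.0502
```

Call:
apply_moves --pt "0 0 0.003 0 0 0 0.05" --pt "0 0 0 0 0 0 0.05" --pt "0 0 0 0 0 0 0.05" --pt "0 0 0 0 0 0 0.05" --pt "0 0 0 0 0 0 0.05"

```text
clock: 9.65
eef_pos: [0.6922, -0.226, 0.0779]
eef_rot: [-90.0, 0.1, -10.8]
force: [0.1, 0.1, 0.7]
gripper_width: 0.0501
```

```bash
python3 st.py; python3 - <<'E'
from geo import *
snap('wrist','wrist8');s=snap('top','top8');snap('scene','scene8')
a=s['image'][110:260,250:450,::-1]; cv2.imwrite('pics/top8z.png',cv2.resize(a,None,fx=4,fy=4))
t,R=gp(.0,0); print(t,R.as_euler('xyz',degrees=True))
E
```

```text
clock 9.65
joint_positions [-45.4251  83.1146  32.4697  73.4498 120.8326  59.9008]
eef_pos [ 0.6922 -0.226   0.0779]
eef_rot [-89.9589   0.0656 -10.8208]
force [0.0816 0.0686 0.6859]
wrist_torque [-0.47    0.0651 -0.0122]
gripper_width 0.05005423788657646
[ 0.69101908 -0.22449611  0.078     ] [-90.    0.  -10.7]
```

View pics/wrist8.png

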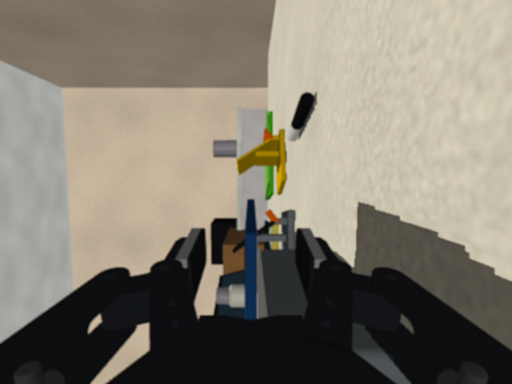

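View pics/top8z.png

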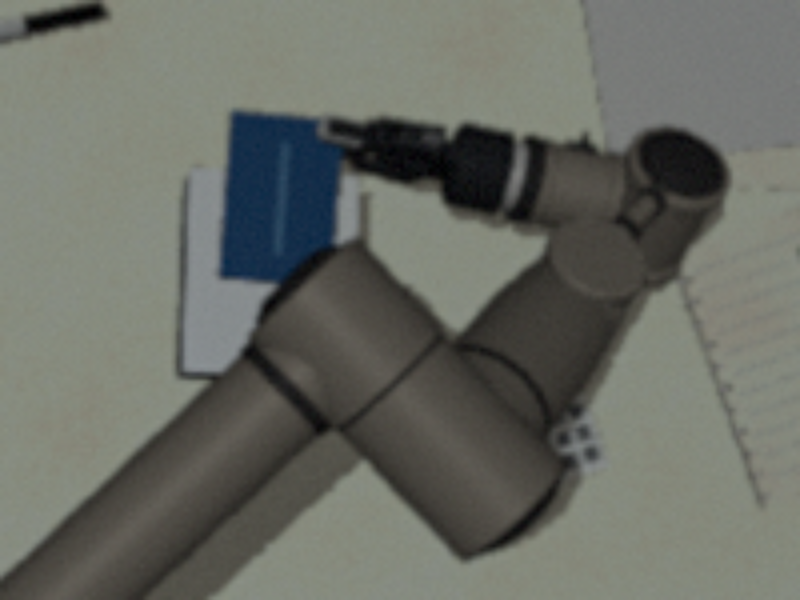

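The plate is centred between the fingers (column 251), and the fingertips sit about 20 mm inside its edge. I'll go 4 mm deeper and then close.

Call:
apply_moves --pt "0 0 0.002 0 0 0 0.05" --pt "0 0 0.002 0 0 0 0.05" --pt "0 0 0 0 0 0 0.03" --pt "0 0 0 0 0 0 0.015" --pt "0 0 0 0 0 0 0.01" --squeeze 50

```text
clock: 10.3
eef_pos: [0.6931, -0.2215, 0.0781]
eef_rot: [-90.0, 0.1, -10.8]
force: [0.3, 0.6, -0.2]
gripper_width: 0.01
```

Call:
apply_moves --pt "0 0 0 0 0 0 0.006" --pt "0 0 0 0 0 0 0.003" --pt "0 0 0 0 0 0 0" --pt "0 0 0 0 0 0 0" --pt "0 0 0 0 0 0 0" --squeeze 50

```text
clock: 10.8
eef_pos: [0.6931, -0.2216, 0.0781]
eef_rot: [-90.0, 0.1, -10.8]
force: [0.6, 0.0, 0.0]
gripper_width: 0.0053
```

```bash
python3 st.py; python3 - <<'E'
from h import *
snap('wrist','wrist9');s=snap('top','top9')
a=s['image'][110:200,290:450,::-1]; cv2.imwrite('pics/top9z.png',cv2.resize(a,None,fx=5,fy=5))
E
```

```text
clock 10.8
joint_positions [-45.158   82.7974  33.2461  73.3262 120.4991  59.4557]
eef_pos [ 0.6931 -0.2216  0.0781]
eef_rot [-89.9593   0.0622 -10.7879]
force [0.5712 0.0252 0.0281]
wrist_torque [-0.4076  0.0503  0.0074]
gripper_width 0.0052839707817112
```

View pics/top9z.png

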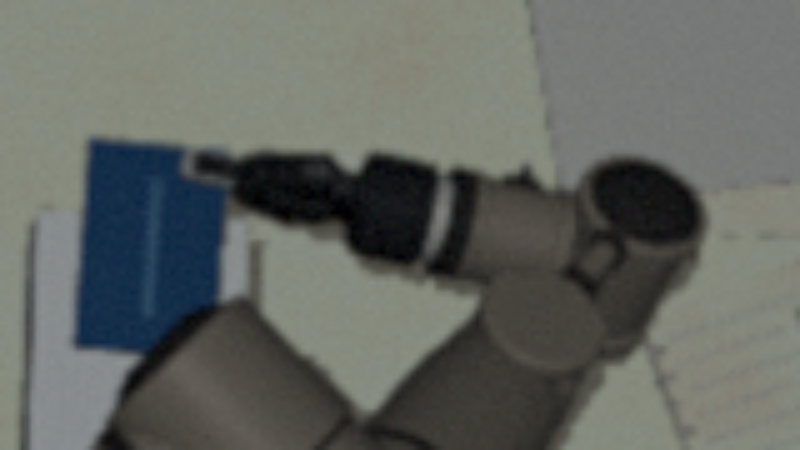

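Gripped, with a width of 5.3 mm. Next I lift straight up.

Call:
apply_moves --pt "0 -0.005 0 0 0 0 0" --pt "0 -0.01 0 0 0 0 0" --pt "0 -0.02 0 0 0 0 0" --pt "0 -0.025 0 0 0 0 0" --pt "0 -0.025 0 0 0 0 0" --squeeze 60

```text
clock: 11.4
eef_pos: [0.6931, -0.2216, 0.1645]
eef_rot: [-90.0, 0.1, -10.8]
force: [-0.2, 0.2, 0.0]
gripper_width: 0.005
```

Call:
apply_moves --pt "0 -0.03 0 0 0 0 0" --pt "0 -0.03 0 0 0 0 0" --pt "0 -0.03 0 0 0 0 0" --pt "0 -0.03 0 0 0 0 0" --pt "0 -0.01 0 0 0 0 0"

```text
clock: 11.9
eef_pos: [0.6932, -0.2216, 0.2978]
eef_rot: [-90.1, -0.3, -10.8]
force: [0.3, 0.3, -0.8]
gripper_width: 0.0053
```

```bash
python3 st.py; python3 - <<'E'
from m import *
snap('wrist','wrist10');s=snap('top','top10');snap('scene','scene10')
for n in ['top10','scene10','top0','scene0']:
    s=dict(np.load(f'pics/{n}.npz')); W=cloud(s); hsv=cv2.cvtColor(s['image'],cv2.COLOR_RGB2HSV); im=s['image'].astype(int)
    roi=(abs(W[...,0]-.6)<.09)&(abs(W[...,1]-.16)<.09)
    bl=roi&(im.max(-1)<45)&(W[...,2]>.03)
    org=roi&(hsv[...,0]<14)&(hsv[...,1]>150)
    print(n,bl.sum(),org.sum())
    P=W[bl]; 
    c=np.median(P,0); 
    for it in range(3):
        c=P.mean(0); u,sv,vt=np.linalg.svd(P-c); nrm=vt[2]*np.sign(vt[2][2]); r=(P-c)@nrm; P=P[abs(r)<.006]
    print('board c',c.round(4),'n',nrm.round(3),'slope',np.rad2deg(np.arccos(nrm[2])).round(1),'yaw',np.rad2deg(np.arctan2(nrm[1],nrm[0])).round(1))
    print('org',np.median(W[org],0).round(4), rect(plane(s,np.argwhere(org)[:,::-1],.035)))
    b=blob(bl)[0]; ct=max(cv2.findContours(b.astype(np.uint8),0,1)[0],key=len).reshape(-1,2)
    q=cv2.boxPoints(cv2.minAreaRect(ct)); print(q.round(1).tolist())
for n,(x,y,w,h) in {'top0':(190,140,60,60),'scene0':(215,215,80,75)}.items():
    a=cv2.imread(f'pics/{n}.png')[y:y+h,x:x+w]; cv2.imwrite(f'pics/{n}s.png',cv2.resize(a,None,fx=8,fy=8,interpolation=cv2.INTER_CUBIC))
E
```

```text
clock 11.9
joint_positions [-45.1507  66.155   36.572   81.2625 123.3876  74.306 ]
eef_pos [ 0.6932 -0.2216  0.2978]
eef_rot [-90.1425  -0.2979 -10.7668]
force [ 0.2975  0.2543 -0.799 ]
wrist_torque [-0.6854  0.0774  0.0067]
gripper_width 0.005302217484631
top10 292 205
board c [0.6028 0.154  0.0822] n [0.799 0.15  0.582] slope 54.4 yaw 10.6
org [0.6408 0.1632 0.0412] (array([0.62483551, 0.15937947]), array([ 60.51882172, 105.87834167]), 10.665763854980469, [[585.2999877929688, 205.8000030517578], [604.9000244140625, 101.80000305175781], [664.4000244140625, 113.0], [644.7999877929688, 217.0]])
[[204.3000030517578, 161.0], [229.89999389648438, 157.10000610351562], [231.60000610351562, 168.60000610351562], [206.10000610351562, 172.5]]
scene10 1006 272
board c [0.6045 0.1631 0.0738] n [0.803 0.151 0.576] slope 54.8 yaw 10.7
org [0.6418 0.174  0.0415] (array([0.63935291, 0.16457372]), array([ 23.41206741, 116.38576508]), 11.424185752868652, [[616.4000244140625, 219.3000030517578], [639.4000244140625, 105.19999694824219], [662.4000244140625, 109.9000015258789], [639.2999877929688, 223.899
[... 453 characters left out ...]
.9000015258789], [645.2999877929688, 217.0]])
[[204.3000030517578, 160.89999389648438], [230.8000030517578, 156.8000030517578], [232.60000610351562, 168.39999389648438], [206.10000610351562, 172.5]]
scene0 1014 275
board c [0.6045 0.1631 0.0738] n [0.802 0.154 0.578] slope 54.7 yaw 10.9
org [0.6416 0.1751 0.0413] (array([0.63929535, 0.16455865]), array([ 23.53100395, 116.40697479]), 11.613426208496094, [[616.0999755859375, 219.1999969482422], [639.5, 105.19999694824219], [662.5, 109.9000015258789], [639.0999755859375, 223.89999389648438]])
[[228.60000610351562, 258.5], [247.89999389648438, 222.39999389648438], [274.20001220703125, 236.39999389648438], [254.89999389648438, 272.6000061035156]]
```

View pics/top0s.png

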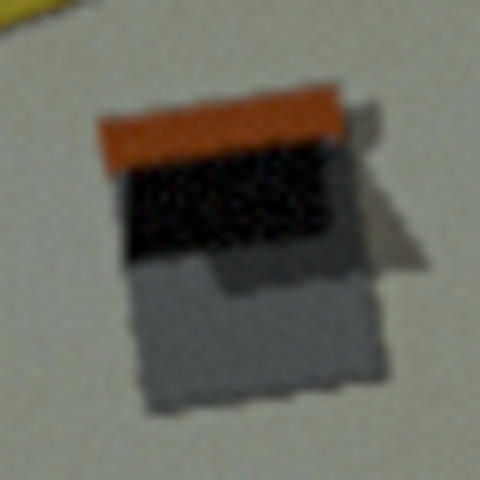

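View pics/scene0s.png

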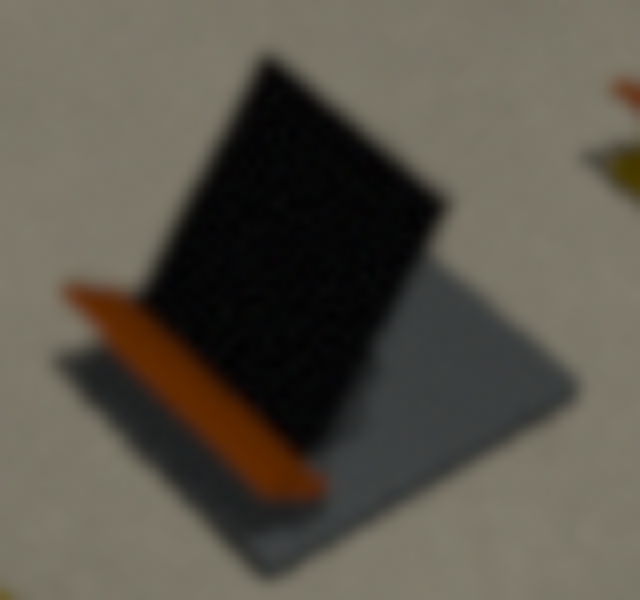

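View pics/wrist10.png

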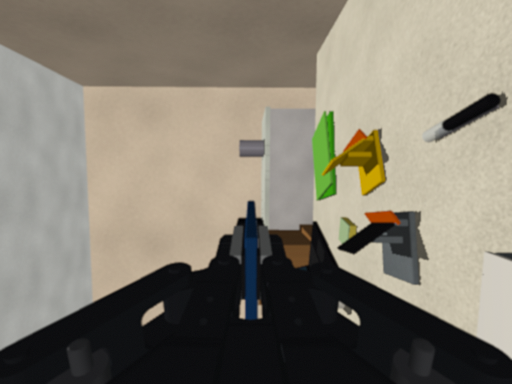

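View pics/scene10.png

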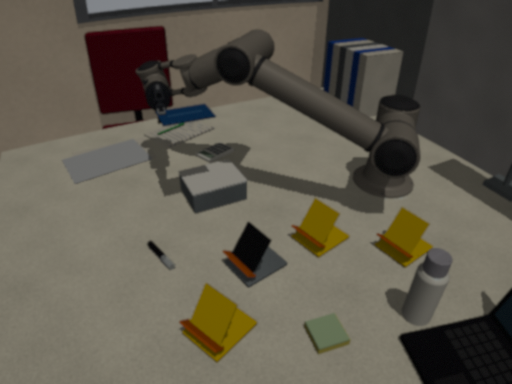

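```bash
python3 - <<'E'
from m import *
t=dict(np.load('pics/top0.npz'));s=dict(np.load('pics/scene0.npz'))
a=np.deg2rad(10.3); 
def show(n,c,uv,z):
    P=plane(c,uv,z)[:,:2]; S=P@[np.cos(a),np.sin(a)]; L=P@[-np.sin(a),np.cos(a)]; d=P[1]-P[0]
    print(n,P.round(4).tolist(),'s',S.round(4),'l',L.round(4),'mid l',L.mean().round(4),'len',np.linalg.norm(d).round(4),'normal yaw',np.rad2deg(np.arctan2(-d[0],d[1])*1).round(1))
show('top ledge',t,[(202.5,155.25),(232.25,150.6)],.0476)
show('top base near',t,[(208.75,191.5),(238.4,187.25)],.012)
show('top ledge/board',t,[(205.5+1.5,160.6),(230.6,157.6)],.035)
bt=.035+.095*.819
show('top board top',t,[(190+130/8,140+260/8),(190+330/8,140+232/8)],bt)
show('sc ledge',s,[(223.1,251.2),(248.6,277.4)],.0476)
show('sc board top',s,[(215+267/8,215+55/8),(215+448/8,215+205/8)],bt)
show('sc base left/front',s,[(215+578/8,215+388/8),(215+268/8,215+578/8)],.012)
E
```

```text
top ledge [[0.6417, 0.2149], [0.6613, 0.1091]] s [0.6698 0.6701] l [ 0.0967 -0.0109] mid l 0.0429 len 0.1076 normal yaw -169.5
top base near [[0.516, 0.1917], [0.5343, 0.0848]] s [0.542  0.5408] l [ 0.0963 -0.012 ] mid l 0.0421 len 0.1084 normal yaw -170.3
top ledge/board [[0.625, 0.1996], [0.6381, 0.1151]] s [0.6507 0.6484] l [ 0.0847 -0.0009] mid l 0.0419 len 0.0856 normal yaw -171.2
top board top [[0.5697, 0.1902], [0.5839, 0.1055]] s [0.5945 0.5933] l [ 0.0853 -0.0006] mid l 0.0424 len 0.0859 normal yaw -170.5
sc ledge [[0.6622, 0.1203], [0.6442, 0.2295]] s [0.673  0.6749] l [0.     0.1106] mid l 0.0553 len 0.1106 normal yaw 9.3
sc board top [[0.5873, 0.1156], [0.5708, 0.203]] s [0.5985 0.5979] l [0.0088 0.0977] mid l 0.0532 len 0.0889 normal yaw 10.6
sc base left/front [[0.5194, 0.2035], [0.6444, 0.2288]] s [0.5474 0.675 ] l [0.1073 0.1099] mid l 0.1086 len 0.1276 normal yaw -78.5
```

```bash
python3 - <<'E'
from m import *
w=dict(np.load('pics/wrist1.npz'))
a=w['image'][60:140,0:70,::-1]; cv2.imwrite('pics/w1s.png',cv2.resize(a,None,fx=8,fy=8,interpolation=cv2.INTER_CUBIC))
w=dict(np.load('pics/wrist10.npz'))
a=w['image'][190:300,320:440,::-1]; cv2.imwrite('pics/w10s.png',cv2.resize(a,None,fx=5,fy=5,interpolation=cv2.INTER_CUBIC))
E
```

```text
(no output)
```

View pics/w1s.png

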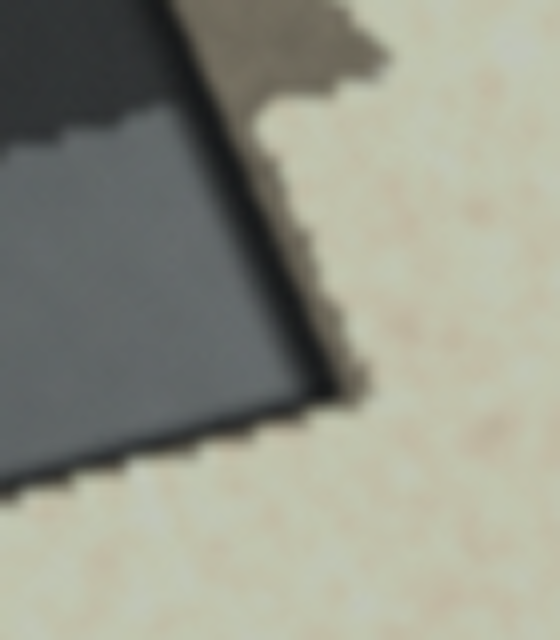

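View pics/w10s.png

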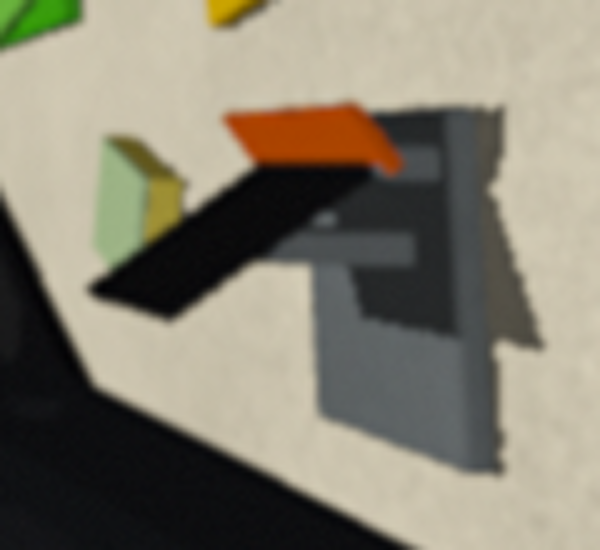

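```bash
python3 - <<'E'
from m import *
a=np.deg2rad(10.2)
w=dict(np.load('pics/wrist1.npz'));v=dict(np.load('pics/wrist10.npz'))
def sl(n,c,uv,z):
    P=plane(c,[uv],z)[0,:2]; print(n,P.round(4),'s',(P@[np.cos(a),np.sin(a)]).round(4),'l',(P@[-np.sin(a),np.cos(a)]).round(4))
sl('w1 base top corner',w,(37.5,109.2),.012); sl('w1 ground corner',w,(41.5,109.7),0)
sl('w10 base corner',v,(414,283.6),.012)
bt=.035+.095*.819
sl('w10 boardtop near',v,(354,253.8),bt);sl('w10 boardtop far',v,(338.2,248.2),bt)
sl('w10 ledge far? ',v,(365,213.2),.0476);sl('w10 ledge near?',v,(391,211),.0476)
for n in('top0','scene0'):
    t=dict(np.load(f'pics/{n}.npz'));print(n,t['dist_coeffs'],t['cx'],t['cy'])
# scene check w/ known TCP: bystander triangulation
E
```

```text
w1 base top corner [0.5353 0.0873] s 0.5423 l -0.0089
w1 ground corner [0.5353 0.0909] s 0.5429 l -0.0053
w10 base corner [0.5388 0.0833] s 0.5451 l -0.0134
w10 boardtop near [0.5872 0.0963] s 0.595 l -0.0092
w10 boardtop far [0.5729 0.1807] s 0.5959 l 0.0764
w10 ledge far?  [0.6423 0.2092] s 0.6692 l 0.0922
w10 ledge near? [0.6628 0.1026] s 0.6705 l -0.0164
top0 [-0.10059893  0.          0.          0.          0.        ] 264.2961496909555 192.59430070212343
scene0 [-0.12170489  0.          0.          0.          0.        ] 255.62975737650507 193.2037799501965
```

```bash
python3 - <<'E'
from mp import *
for n in ('top9','top10'):
    s=dict(np.load(f'pics/{n}.npz')); hsv=cv2.cvtColor(s['image'],cv2.COLOR_RGB2HSV)
    m=((hsv[...,0]>98)&(hsv[...,0]<122)&(hsv[...,1]>110)); m[:,:280]=0;m[:,380:]=0;m[230:]=0
    b=blob(m)[0]; ct=max(cv2.findContours(b.astype(np.uint8),0,1)[0],key=len).reshape(-1,2); z=.081 if n=='top9' else .3008
    print(n,rect(plane(s,ct,z)))
    v,u=np.nonzero(b); a=s['image'][v.min()-15:v.max()+15,u.min()-15:u.max()+70,::-1]; print(u.min()-15,v.min()-15,a.shape)
    cv2.imwrite(f'pics/{n}p.png',cv2.resize(a,None,fx=6,fy=6,interpolation=cv2.INTER_CUBIC))
E
```

```text
top9 (array([ 0.63132422, -0.20035016]), array([ 94.4695282 , 145.47654724]), 85.61244201660156, [[555.2000122070312, -241.89999389648438], [700.2000122070312, -253.0], [707.5, -158.8000030517578], [562.4000244140625, -147.6999969482422]])
290 123 (72, 114, 3)
top10 (array([ 0.63124066, -0.20061354]), array([ 95.74356842, 145.13140869]), 86.098388671875, [[555.5999755859375, -243.39999389648438], [700.4000244140625, -253.3000030517578], [706.9000244140625, -157.8000030517578], [562.0999755859375, -147.89999389648438]])
298 106 (79, 118, 3)
```

View pics/top10p.png

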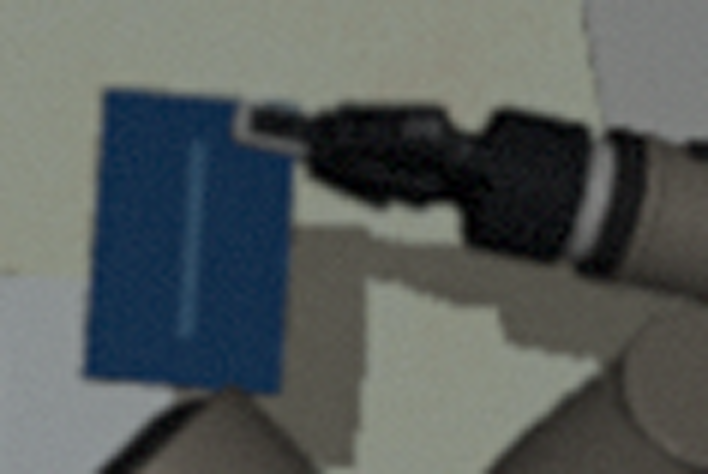

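```bash
cat > fin.py <<'E'
from geo import *
def pose(p,R): M=np.eye(4);M[:3,:3]=R.as_matrix();M[:3,3]=p;return M
# grasp relation
Tt=pose([.6932,-.2216,.2978],R_([-90.14,-.3,-10.77]))
Tp=pose([.6312,-.2006,.2978-.003],R_([0,0,-3.9]))
# keep plate z consistent with tool (plate centred between pads, parallel): 
TP=np.linalg.inv(Tt)@Tp      # plate in tool
# enforce plate normal = -tool y exactly
Rr=TP[:3,:3]; zc=np.array([0,-1.,0]); xc=Rr[:,0]-zc*(Rr[:,0]@zc); xc/=np.linalg.norm(xc); TP[:3,:3]=np.array([xc,np.cross(zc,xc),zc]).T; TP[1,3]=.003
yaw=np.deg2rad(10.2); S,L=.652,.043
o=np.array([S*np.cos(yaw)-L*np.sin(yaw),S*np.sin(yaw)+L*np.cos(yaw),.035])
b=np.deg2rad(55)
RR=Ro.from_euler('z',yaw)*Rm([[np.cos(b),0,-np.sin(b)],[0,1,0],[np.sin(b),0,np.cos(b)]])
REST=pose(o,RR)
def target(x=0,y=0,n=0):
    # plate: z=-rest z, x=-rest x (end_b top)
    Tpl=REST@pose([-.075+x,y,.006+n],Rm([[-1,0,0],[0,1,0],[0,0,-1]]))
    T=Tpl@np.linalg.inv(TP); return T[:3,3],Ro.from_matrix(T[:3,:3])
E
python3 - <<'E'
from fin import *
s=ctrl.get_state(); print(TP.round(3)); print('rest o',o.round(4))
for a in [(-.1,0,.06),(-.03,0,.012),(0,0,0)]:
    t,R=target(*a); q=ik(t,R,np.array([-22,60,84,64,108,-93.]),P(),8); print(a,t.round(4),R.as_euler('xyz',degrees=True).round(1),None if q is None else q.round(1)); 
    if q is not None: print([v.round(3) for v in fk(q,P(),True)[3:]])
tR=R;R0=R_(s['eef_rot']); print(np.rad2deg((R0.inv()*tR).as_rotvec()))
E
```

```text
[[ 0.993 -0.12   0.    -0.065]
 [ 0.     0.    -1.     0.003]
 [ 0.12   0.993  0.     0.009]
 [ 0.     0.     0.     1.   ]]
rest o [0.6341 0.1578 0.035 ]
(-0.1, 0, 0.06) [0.5533 0.1262 0.2663] [  80.3  -54.4 -157.9] [-22.4  52.9  80.2  67.4 120.  -82.5]
[array([ 0.402, -0.083,  0.529]), array([ 0.63 , -0.176,  0.236])]
(-0.03, 0, 0.012) [0.5541 0.1264 0.1815] [  80.3  -54.4 -157.9] [-22.3  60.6  79.3  64.1 117.1 -89.6]
[array([ 0.437, -0.097,  0.471]), array([ 0.63 , -0.176,  0.151])]
(0, 0, 0) [0.5614 0.1277 0.15  ] [  80.3  -54.4 -157.9] [-22.   64.1  77.1  63.8 116.4 -90.8]
[array([ 0.451, -0.099,  0.444]), array([ 0.638, -0.175,  0.119])]
[  30.14100619   -8.01614922 -121.57232146]
```

```bash
cat > chk.py <<'E'
from fin import *
def segd(p,a,b):
    t=np.clip((p-a)@(b-a)/((b-a)@(b-a)),0,1); return np.linalg.norm(p-(a+t*(b-a)))
def check(p0,R0,q,tp,tR,n,bulge=0):
    tot=(R0.inv()*tR).as_rotvec(); pp=P(); zmin=9;dm=9;mx=0
    cs=[np.array([x,y,.003,1]) for x in (-.075,0,.075) for y in (-.05,.05)]
    for i in range(1,n+1):
        f=i/n; pt=p0+(tp-p0)*f+[0,0,bulge*np.sin(np.pi*f)]; R=R0*Ro.from_rotvec(tot*f)
        qn=ik(pt,R,q,pp,1)
        if qn is None: print('noik',i); continue
        mx=max(mx,abs(qn-q).max()); q=qn
        _,_,sh,el,w=fk(q,pp,True); M=pose(pt,R)@TP; pts=[(M@c)[:3] for c in cs]
        zmin=min(zmin,min(p[2] for p in pts)); dm=min(dm,min(min(segd(p,sh,el),segd(p,el,w)) for p in pts))
    print('zmin',round(zmin,3),'arm dist',round(dm,3),'dq',mx.round(1),'q',q.round(0)); return tp,tR,q
if __name__=="__main__":
    s=ctrl.get_state(); a=(np.array(s['eef_pos']),R_(s['eef_rot']),np.array(s['joint_positions']))
    t,R=target(-.1,0,.06)
    check(*a,t,R,25); check(*a,t,R,25,.06); check(*a,t,R,20,.03)
E
python3 chk.py
```

```text
zmin 0.133 arm dist 0.179 dq 7.5 q [-22.  53.  80.  67. 120. -82.]
zmin 0.153 arm dist 0.177 dq 6.7 q [-22.  53.  80.  67. 120. -82.]
zmin 0.15 arm dist 0.18 dq 8.8 q [-22.  53.  80.  67. 120. -82.]
```

```bash
python3 - <<'E'
from fin import *
t,R=target(-.1,0,.06); plan(t,R,25,0)
E
```

```text
dist 0.376 ang 125.5
[[-0.008, 0.001, 0.013, 0.021, -0.006, -0.085, 0], [-0.008, 0.001, 0.012, 0.021, -0.005, -0.085, 0], [-0.008, 0, 0.013, 0.021, -0.006, -0.085, 0], [-0.008, 0, 0.013, 0.021, -0.005, -0.085, 0], [-0.008, -0.001, 0.012, 0.021, -0.006, -0.084, 0]]
[[-0.008, -0.001, 0.013, 0.021, -0.006, -0.085, 0], [-0.007, -0.001, 0.013, 0.021, -0.005, -0.085, 0], [-0.008, -0.002, 0.013, 0.021, -0.006, -0.085, 0], [-0.007, -0.002, 0.013, 0.021, -0.005, -0.085, 0], [-0.007, -0.002, 0.013, 0.021, -0.006, -0.085, 0]]
[[-0.006, -0.003, 0.014, 0.021, -0.005, -0.085, 0], [-0.007, -0.003, 0.013, 0.021, -0.006, -0.085, 0], [-0.006, -0.003, 0.013, 0.022, -0.005, -0.084, 0], [-0.005, -0.004, 0.014, 0.021, -0.006, -0.085, 0], [-0.005, -0.003, 0.014, 0.021, -0.006, -0.085, 0]]
[[-0.005, -0.004, 0.013, 0.021, -0.005, -0.085, 0], [-0.005, -0.004, 0.014, 0.021, -0.006, -0.085, 0], [-0.004, -0.004, 0.014, 0.021, -0.006, -0.085, 0], [-0.003, -0.003, 0.014, 0.021, -0.005, -0.085, 0], [-0.004, -0.004, 0.014, 0.021, -0.006, -0.084, 0]]
[[-0.002, -0.004, 0.015, 0.021, -0.005, -0.085, 0], [-0.003, -0.004, 0.014, 0.021, -0.006, -0.085, 0], [-0.002, -0.004, 0.015, 0.021, -0.006, -0.085, 0], [-0.001, -0.003, 0.014, 0.021, -0.005, -0.085, 0], [-0.002, -0.004, 0.015, 0.021, -0.006, -0.085, 0]]
end [0.553  0.1266 0.2658] [  80.3  -54.4 -158. ] q [-22.3  52.9  80.3  67.4 119.9 -82.6] max dq/row 7.4
elbow [ 0.402 -0.083  0.529] wrist [ 0.629 -0.176  0.235]
```

Call:
apply_moves --pt "-0.008 0.001 0.013 0.021 -0.006 -0.085 0" --pt "-0.008 0.001 0.012 0.021 -0.005 -0.085 0" --pt "-0.008 0 0.013 0.021 -0.006 -0.085 0" --pt "-0.008 0 0.013 0.021 -0.005 -0.085 0" --pt "-0.008 -0.001 0.012 0.021 -0.006 -0.084 0"

```text
clock: 12.55
eef_pos: [0.6649, -0.1519, 0.2853]
eef_rot: [-83.7, -24.2, -10.5]
force: [0.0, 0.6, -1.0]
gripper_width: 0.005
```

Call:
apply_moves --pt "-0.008 -0.001 0.013 0.021 -0.006 -0.085 0" --pt "-0.007 -0.001 0.013 0.021 -0.005 -0.085 0" --pt "-0.008 -0.002 0.013 0.021 -0.006 -0.085 0" --pt "-0.007 -0.002 0.013 0.021 -0.005 -0.085 0" --pt "-0.007 -0.002 0.013 0.021 -0.006 -0.085 0"

```text
clock: 13.05
eef_pos: [0.6371, -0.0823, 0.2797]
eef_rot: [-75.6, -48.5, -14.0]
force: [-0.8, -0.3, -2.1]
gripper_width: 0.0051
```

Call:
apply_moves --pt "-0.006 -0.003 0.014 0.021 -0.005 -0.085 0" --pt "-0.007 -0.003 0.013 0.021 -0.006 -0.085 0" --pt "-0.006 -0.003 0.013 0.022 -0.005 -0.084 0" --pt "-0.005 -0.004 0.014 0.021 -0.006 -0.085 0" --pt "-0.005 -0.003 0.014 0.021 -0.006 -0.085 0"

```text
clock: 13.55
eef_pos: [0.6092, -0.012, 0.2755]
eef_rot: [-53.8, -71.4, -31.7]
force: [0.5, 0.7, -0.5]
gripper_width: 0.0052
```

```bash
python3 st.py; python3 - <<'E'
from fin import *
t,R=target(-.1,0,.06); plan(t,R,10,0)
E
```

```text
clock 13.55
joint_positions [-33.2825  58.2673  70.2719  74.7834 124.9803 -24.5504]
eef_pos [ 0.6092 -0.012   0.2755]
eef_rot [-53.757  -71.3583 -31.6887]
force [ 0.5307  0.6593 -0.4803]
wrist_torque [-0.7019 -0.0842 -0.0146]
gripper_width 0.005206076495911158
dist 0.149 ang 50.2
[[-0.005, -0.004, 0.014, 0.021, -0.006, -0.085, 0], [-0.004, -0.004, 0.013, 0.021, -0.006, -0.085, 0], [-0.004, -0.003, 0.014, 0.021, -0.006, -0.085, 0], [-0.003, -0.004, 0.014, 0.021, -0.006, -0.085, 0], [-0.003, -0.004, 0.014, 0.021, -0.005, -0.084, 0]]
[[-0.003, -0.004, 0.015, 0.021, -0.006, -0.085, 0], [-0.002, -0.004, 0.014, 0.021, -0.006, -0.085, 0], [-0.002, -0.003, 0.014, 0.021, -0.006, -0.085, 0], [-0.002, -0.004, 0.015, 0.021, -0.006, -0.085, 0], [-0.001, -0.003, 0.014, 0.021, -0.006, -0.085, 0]]
end [0.5536 0.126  0.2662] [  80.3  -54.4 -158. ] q [-22.4  52.9  80.1  67.5 120.  -82.4] max dq/row 6.1
elbow [ 0.402 -0.083  0.528] wrist [ 0.63  -0.177  0.235]
```

Call:
apply_moves --pt "-0.005 -0.004 0.014 0.021 -0.006 -0.085 0" --pt "-0.004 -0.004 0.013 0.021 -0.006 -0.085 0" --pt "-0.004 -0.003 0.014 0.021 -0.006 -0.085 0" --pt "-0.003 -0.004 0.014 0.021 -0.006 -0.085 0" --pt "-0.003 -0.004 0.014 0.021 -0.005 -0.084 0"

```text
clock: 14.05
eef_pos: [0.5815, 0.0566, 0.2713]
eef_rot: [46.6, -76.1, -128.2]
force: [-0.2, -0.1, -1.2]
gripper_width: 0.0051
```

Call:
apply_moves --pt "-0.003 -0.004 0.015 0.021 -0.006 -0.085 0" --pt "-0.002 -0.004 0.014 0.021 -0.006 -0.085 0" --pt "-0.002 -0.003 0.014 0.021 -0.006 -0.085 0" --pt "-0.002 -0.004 0.015 0.021 -0.006 -0.085 0" --pt "-0.001 -0.003 0.014 0.021 -0.006 -0.085 0"

```text
clock: 14.55
eef_pos: [0.5535, 0.126, 0.266]
eef_rot: [80.4, -54.4, -158.0]
force: [0.5, 0.8, -1.7]
gripper_width: 0.0054
```

```bash
python3 st.py; python3 - <<'E'
from h import *
for n,(x,y,w,h) in {'top':(180,110,120,110),'scene':(170,150,200,150)}.items():
    s=snap(n,n+'11'); a=s['image'][y:y+h,x:x+w,::-1]; cv2.imwrite(f'pics/{n}11z.png',cv2.resize(a,None,fx=4,fy=4,interpolation=cv2.INTER_CUBIC))
snap('wrist','wrist11')
E
```

```text
clock 14.55
joint_positions [-22.3642  52.8755  80.1141  67.4094 119.9597 -82.4473]
eef_pos [0.5535 0.126  0.266 ]
eef_rot [  80.3914  -54.4394 -158.0075]
force [ 0.5166  0.7757 -1.7401]
wrist_torque [-0.679  -0.0874 -0.0281]
gripper_width 0.005386026317008613
```

View pics/top11z.png

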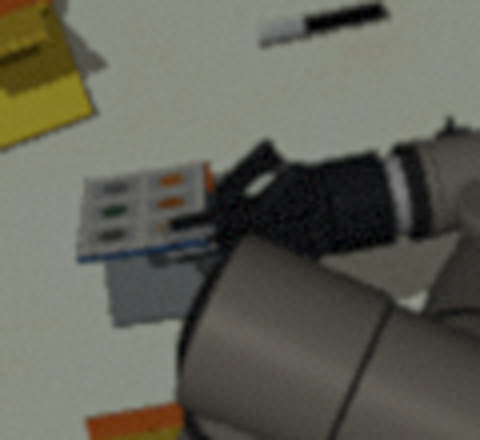

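View pics/scene11z.png

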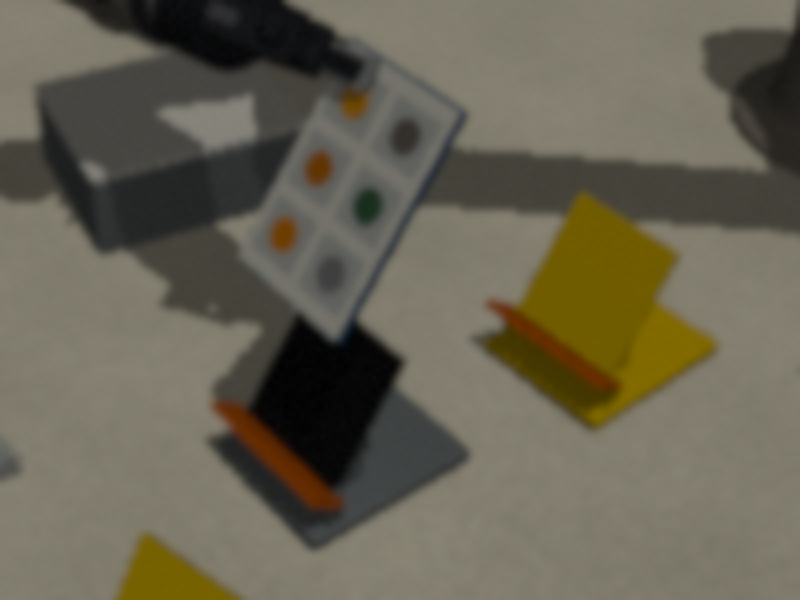

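View pics/wrist11.png

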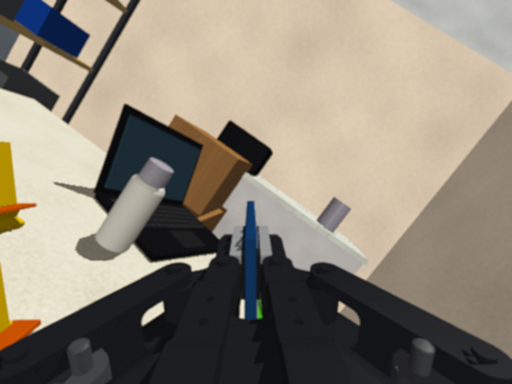

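The plate is turned over, specimen side out, square above the black board. I'll compare projected model corners with those seen in both views, for the plate and the board, to check their relative alignment.

```bash
cat > proj.py <<'E'
from fin import *
def project(s,P):
    C=(np.atleast_2d(P)-s['T'][:3,3])@s['T'][:3,:3]; K=np.array([[s['fx'],0,s['cx']],[0,s['fy'],s['cy']],[0,0,1]])
    return cv2.projectPoints(C.reshape(-1,1,3),np.zeros(3),np.zeros(3),K,np.array(s['dist_coeffs']))[0].reshape(-1,2)
def draw(n,fn,x,y,w,h,f,st):
    s=dict(np.load(f'pics/{fn}.npz')); M=pose(np.array(st['eef_pos']),R_(st['eef_rot']))@TP
    pl=[(M@np.array([a,b,0,1]))[:3] for a,b in [(-.075,-.05),(-.075,.05),(.075,.05),(.075,-.05)]]
    bd=[(REST@np.array([a,b,0,1]))[:3] for a,b in [(0,-.045),(0,.045),(-.095,.045),(-.095,-.045)]]
    le=[(REST@np.array([0,a,b,1]))[:3] for a,b in [(-.055,.022),(.055,.022),(.055,0),(-.055,0)]]
    im=cv2.resize(s['image'][y:y+h,x:x+w,::-1],None,fx=f,fy=f,interpolation=cv2.INTER_CUBIC).copy()
    im=cv2.convertScaleAbs(im,alpha=1.6)
    for pts,c in ((pl,(0,0,255)),(bd,(0,255,0)),(le,(255,255,0))):
        uv=project(s,np.array(pts)); cv2.polylines(im,[(((uv-[x,y])+.5)*f).astype(int)],True,c,1)
    cv2.imwrite(f'pics/{fn}ov.png',im)
if __name__=="__main__":
    st=ctrl.get_state()
    draw('top','top11',190,130,90,70,8,st); draw('scene','scene11',210,150,100,140,4.2,st)
E
python3 proj.py
```

```text
(no output)
```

View pics/top11ov.png

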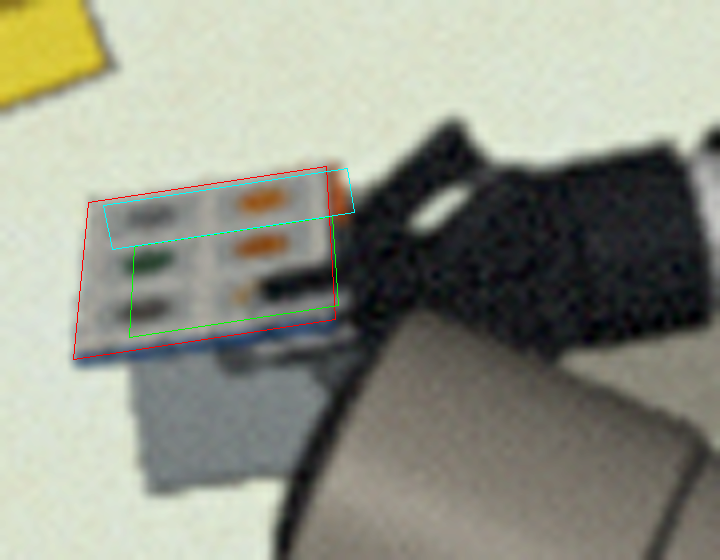

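View pics/scene11ov.png

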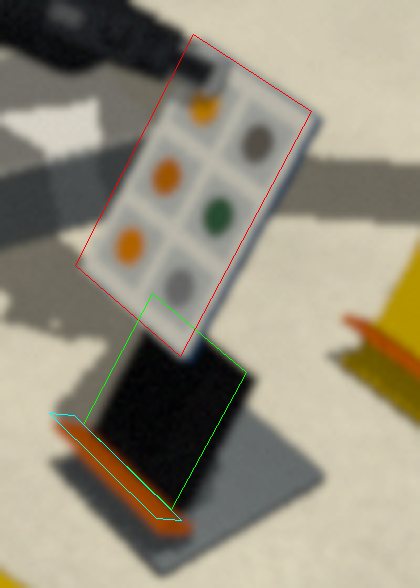

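In both views the plate and the stand show the same offset from the model, so the relative alignment is within about 1 mm. Going in.

```bash
python3 - <<'E'
from fin import *
t,R=target(-.03,0,.012); a=plan(t,R,5,0)
t,R=target(-.006,0,.008); a=plan(t,R,5,0,a)
E
```

```text
dist 0.085 ang 0.3
[[-0.014, -0.01, -0.002, 0, 0, -0.001, 0], [-0.014, -0.009, -0.001, 0, 0, -0.001, 0], [-0.014, -0.01, -0.002, 0, 0, -0.001, 0], [-0.014, -0.01, -0.001, 0, 0, -0.001, 0], [-0.014, -0.009, -0.002, 0, 0, 0, 0]]
end [0.5545 0.1264 0.1817] [  80.4  -54.4 -158. ] q [-22.3  60.6  79.2  64.1 117.1 -89.5] max dq/row 1.7
elbow [ 0.437 -0.097  0.471] wrist [ 0.631 -0.176  0.151]
dist 0.024 ang 0.0
[[-0.005, -0.001, -0.001, 0, 0, 0, 0], [-0.005, -0.001, 0, 0, 0, 0, 0], [-0.004, -0.001, -0.001, 0, 0, 0, 0], [-0.005, -0.001, 0, 0, 0, 0, 0], [-0.005, 0, -0.001, 0, 0, 0, 0]]
end [0.565  0.1281 0.1596] [  80.4  -54.4 -158. ] q [-21.8  63.3  76.8  64.4 116.7 -89.6] max dq/row 0.7
elbow [ 0.448 -0.097  0.45 ] wrist [ 0.641 -0.174  0.129]
```

The wrist joint will hang low over the light box at the final pose, so before descending I'll measure its housing from the depth images.

```bash
python3 - <<'E'
from fin import *
pp=P(); D=[json.loads(l) for l in open('states.jsonl')]
cl=lambda t: min(D,key=lambda d:abs(d['clock']-t))
S={'top10':11.9,'scene10':11.9,'top9':10.8,'top8':9.65,'scene8':9.65,'top11':14.55,'scene11':14.55,'scene6':7.0,'top5':5.4}
allD=[];allE=[]
for n,t in S.items():
    st=cl(t); q=st['joint_positions']; s=dict(np.load(f'pics/{n}.npz')); W=cloud(s).reshape(-1,3); W=W[~np.isnan(W[:,0])]
    tt,F,sh,el,w=fk(q,pp,True); W=W[(np.linalg.norm(W-w,axis=1)<.13)&(W[:,2]>.03)]
    A=Ro.from_euler('z',q[0],degrees=True)*Ro.from_euler('y',q[1]+q[2],degrees=True)*Ro.from_euler('z',q[3],degrees=True); E=A*Ro.from_euler('y',q[4],degrees=True)
    pd=A.inv().apply(W-w); pe=E.inv().apply(W-w)
    allE.append(pe); allD.append(pd)
    print(n,len(W),'D min',np.percentile(pd,2,axis=0).round(3),'max',np.percentile(pd,98,axis=0).round(3),'E min',np.percentile(pe,2,axis=0).round(3),'max',np.percentile(pe,98,axis=0).round(3))
pe=np.vstack(allE)
for z0 in np.arange(-.08,.13,.02):
    m=(pe[:,2]>z0)&(pe[:,2]<z0+.02); 
    if m.sum()>20: print('E z',z0.round(2),m.sum(),np.percentile(pe[m],[3,97],axis=0).round(3).tolist())
E
```

```text
top10 1810 D min [-0.04  -0.038 -0.107] max [0.098 0.072 0.031] E min [-0.033 -0.038 -0.034] max [0.087 0.072 0.119]
scene10 785 D min [-0.019 -0.058 -0.112] max [0.104 0.065 0.026] E min [-0.039 -0.058 -0.009] max [0.087 0.065 0.123]
top9 1213 D min [-0.042 -0.042 -0.106] max [0.097 0.071 0.029] E min [-0.03  -0.042 -0.036] max [0.09  0.071 0.121]
top8 1195 D min [-0.042 -0.041 -0.104] max [0.097 0.072 0.03 ] E min [-0.03  -0.041 -0.036] max [0.088 0.072 0.12 ]
scene8 754 D min [-0.022 -0.055 -0.108] max [0.097 0.066 0.019] E min [-0.034 -0.055 -0.007] max [0.089 0.066 0.12 ]
top11 1345 D min [-0.043 -0.045 -0.103] max [0.096 0.072 0.02 ] E min [-0.025 -0.045 -0.035] max [0.089 0.072 0.122]
scene11 1648 D min [-0.021 -0.05  -0.114] max [0.108 0.07  0.033] E min [-0.042 -0.05  -0.019] max [0.098 0.07  0.117]
scene6 688 D min [-0.017 -0.063 -0.111] max [0.104 0.06  0.023] E min [-0.041 -0.063 -0.005] max [0.081 0.06  0.123]
top5 2551 D min [-0.044 -0.059 -0.103] max [0.105 0.069 0.028] E min [-0.036 -0.059 -0.045] max [0.096 0.069 0.099]
E z -0.06 424 [[-0.016, -0.055, -0.052], [0.099, 0.061, -0.04]]
E z -0.04 2302 [[-0.032, -0.056, -0.039], [0.086, 0.067, -0.021]]
E z -0.02 1401 [[-0.039, -0.051, -0.02], [0.047, 0.072, -0.001]]
E z 0.0 1282 [[-0.042, -0.035, 0.001], [0.046, 0.073, 0.019]]
E z 0.02 1693 [[-0.038, -0.046, 0.021], [0.064, 0.068, 0.04]]
E z 0.04 1963 [[-0.024, -0.054, 0.041], [0.098, 0.063, 0.059]]
E z 0.06 953 [[-0.027, -0.053, 0.06], [0.093, 0.06, 0.079]]
E z 0.08 901 [[-0.03, -0.015, 0.081], [0.039, 0.04, 0.099]]
E z 0.1 830 [[-0.028, -0.015, 0.101], [0.04, 0.041, 0.119]]
E z 0.12 232 [[-0.034, -0.015, 0.12], [0.04, 0.041, 0.125]]
```

```bash
python3 - <<'E'
import cv2
a=cv2.imread('pics/scene11.png')[60:200,120:320]; cv2.imwrite('pics/s11w.png',cv2.resize(cv2.convertScaleAbs(a,alpha=1.7),None,fx=4,fy=4,interpolation=cv2.INTER_CUBIC))
E
```

```text
(no output)
```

View pics/s11w.png

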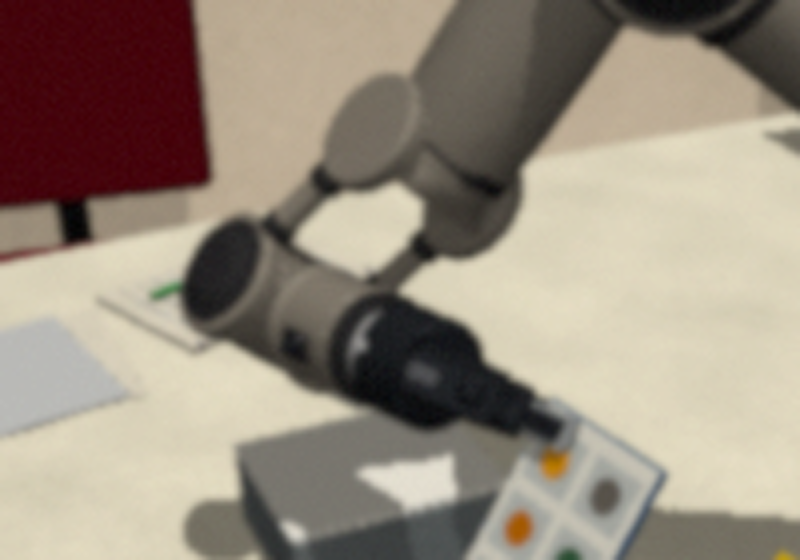

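```bash
python3 - <<'E'
from fin import *
pp=P()
for a in [(-.1,0,.06),(-.03,0,.012),(0,0,0)]:
    t,R=target(*a); q=ik(t,R,np.array([-22,60,84,64,108,-90.]),pp,1); tt,F,sh,el,w=fk(q,pp,True)
    A=Ro.from_euler('z',q[0],degrees=True)*Ro.from_euler('y',q[1]+q[2],degrees=True); Dd=A*Ro.from_euler('z',q[3],degrees=True); E=Dd*Ro.from_euler('y',q[4],degrees=True)
    ax=Dd.apply([0,1,0]); print(a,'w',w.round(3),'axis',ax.round(3),'tool',E.apply([0,0,1]).round(3),'forearm',A.apply([0,0,1]).round(3))
    for h in (-.072,.072): 
        c=w+ax*h; print('  cap',c.round(3),'low',(c[2]-.042*np.sqrt(1-ax[2]**2)).round(3))
    # points on tool axis
    for d in (.05,.1,.12,.2): print('  tool at',d,(w+E.apply([0,0,d])).round(3))
# measured lower point cloud: collect housing points in D frame and E frame and transform to final
D=[json.loads(l) for l in open('states.jsonl')]; cl=lambda t: min(D,key=lambda d:abs(d['clock']-t))
S={'top10':11.9,'scene10':11.9,'top9':10.8,'top8':9.65,'scene8':9.65,'scene6':7.0,'top5':5.4}
low=[]
for n,tm in S.items():
    qs=cl(tm)['joint_positions']; s=dict(np.load(f'pics/{n}.npz')); W=cloud(s).reshape(-1,3); W=W[~np.isnan(W[:,0])]
    _,_,_,_,w0=fk(qs,pp,True); W=W[(np.linalg.norm(W-w0,axis=1)<.1)&(W[:,2]>.05)]
    D0=Ro.from_euler('z',qs[0],degrees=True)*Ro.from_euler('y',qs[1]+qs[2],degrees=True)*Ro.from_euler('z',qs[3],degrees=True);E0=D0*Ro.from_euler('y',qs[4],degrees=True)
    for fr0,fr in((D0,Dd),(E0,E)):
        X=fr.apply(fr0.inv().apply(W-w0))+w; i=np.argsort(X[:,2])[:max(1,len(X)//100)]; print(n,'low pts z',X[i,2].min().round(3),np.median(X[i],0).round(3))
E
```

```text
(-0.1, 0, 0.06) w [ 0.63  -0.176  0.236] axis [0.729 0.115 0.675] tool [-0.243  0.965  0.098] forearm [ 0.676 -0.278 -0.682]
  cap [ 0.577 -0.185  0.187] low 0.156
  cap [ 0.682 -0.168  0.284] low 0.253
  tool at 0.05 [ 0.617 -0.128  0.241]
  tool at 0.1 [ 0.605 -0.08   0.245]
  tool at 0.12 [ 0.6   -0.06   0.247]
  tool at 0.2 [0.581 0.017 0.255]
(-0.03, 0, 0.012) w [ 0.63  -0.176  0.151] axis [0.802 0.144 0.579] tool [-0.243  0.965  0.098] forearm [ 0.596 -0.245 -0.765]
  cap [ 0.573 -0.186  0.109] low 0.075
  cap [ 0.688 -0.166  0.192] low 0.158
  tool at 0.05 [ 0.618 -0.128  0.156]
  tool at 0.1 [ 0.606 -0.08   0.161]
  tool at 0.12 [ 0.601 -0.06   0.163]
  tool at 0.2 [0.582 0.017 0.17 ]
(0, 0, 0) w [ 0.638 -0.175  0.119] axis [0.814 0.148 0.562] tool [-0.243  0.965  0.098] forearm [ 0.581 -0.234 -0.779]
  cap [ 0.579 -0.185  0.079] low 0.044
  cap [ 0.696 -0.164  0.16 ] low 0.125
  tool at 0.05 [ 0.626 -0.127  0.124]
  tool at 0.1 [ 0.613 -0.078  0.129]
  tool at 0.12 [ 0.608 -0.059  0.131]
  tool at 0.2 [0.589 0.018 0.139]
top10 low pts z 0.1 [ 0.598 -0.221  0.112]
top10 low pts z 0.104 [ 0.63  -0.16   0.113]
scene10 low pts z 0.095 [ 0.658 -0.145  0.1  ]
scene10 low pts z 0.092 [ 0.659 -0.148  0.095]
top9 low pts z 0.103 [ 0.601 -0.221  0.111]
top9 low pts z 0.106 [ 0.599 -0.219  0.114]
top8 low pts z 0.105 [ 0.6   -0.22   0.111]
top8 low pts z 0.108 [ 0.601 -0.219  0.114]
scene8 low pts z 0.106 [ 0.672 -0.139  0.109]
scene8 low pts z 0.104 [ 0.673 -0.141  0.108]
scene6 low pts z 0.091 [ 0.655 -0.143  0.097]
scene6 low pts z 0.088 [ 0.657 -0.145  0.092]
top5 low pts z 0.073 [ 0.616 -0.219  0.081]
top5 low pts z 0.055 [ 0.624 -0.2    0.061]
```

Lowering to the stand with this grip would drive the wrist housing into the light box: its low point would be at 44 mm against the box top at 75 mm. I'll pivot the plate about 20° in the pads first. To do that I hang it beside the box's left side and draw the tool back with a light grip, so the box edge turns it. That lets the tool come in from higher at the stand.

```bash
cat > piv.py <<'E'
from chk import *
RP=Rm([[0,0,1],[1,0,0],[0,1,0]])
if __name__=="__main__":
    s=ctrl.get_state(); a=(np.array(s['eef_pos']),R_(s['eef_rot']),np.array(s['joint_positions']))
    w1=np.array([.565,-.041,.29]); b=check(*a,w1,RP,10); w2=np.array([.565,-.041,.19]); c=check(*b,w2,RP,5); d=check(*c,w2+[0,-.08,0],RP,5)
    for q in (b[2],c[2],d[2]):
        A=Ro.from_euler('z',q[0],degrees=True)*Ro.from_euler('y',q[1]+q[2],degrees=True)*Ro.from_euler('z',q[3],degrees=True); ax=A.apply([0,1,0]); w=fk(q,P(),True)[4]
        print('wrist',w.round(3),'low',(w[2]-.072*abs(ax[2])-.042*np.sqrt(1-ax[2]**2)).round(3),'elbow',fk(q,P(),True)[3].round(3))
    M=pose(w2,RP)@TP; print('plate corners',[(M@[x,y,0,1])[:3].round(3).tolist() for x in(-.075,.075) for y in (-.05,.05)])
    b=plan(w1,RP,10,0); plan(w2,RP,5,0,b)
E
python3 piv.py
```

```text
zmin 0.143 arm dist 0.244 dq 4.2 q [-39.  49.  77.  65. 120. -43.]
zmin 0.045 arm dist 0.248 dq 2.0 q [-39.  58.  77.  60. 116. -52.]
zmin 0.045 arm dist 0.242 dq 2.1 q [-44.  61.  68.  59. 122. -48.]
wrist [ 0.565 -0.354  0.29 ] low 0.209 elbow [ 0.348 -0.181  0.552]
wrist [ 0.565 -0.354  0.19 ] low 0.113 elbow [ 0.382 -0.208  0.492]
wrist [ 0.565 -0.434  0.19 ] low 0.111 elbow [ 0.374 -0.252  0.466]
plate corners [[0.568, -0.091, 0.057], [0.568, 0.009, 0.045], [0.568, -0.073, 0.206], [0.568, 0.027, 0.194]]
dist 0.169 ang 37.4
[[0.005, 0, -0.016, -0.021, -0.017, 0.059, 0], [0.005, 0, -0.016, -0.021, -0.017, 0.06, 0], [0.004, 0, -0.017, -0.021, -0.017, 0.059, 0], [0.004, 0, -0.016, -0.021, -0.017, 0.06, 0], [0.004, 0, -0.017, -0.021, -0.017, 0.059, 0]]
[[0.003, 0, -0.016, -0.021, -0.017, 0.06, 0], [0.003, 0, -0.017, -0.021, -0.017, 0.059, 0], [0.003, 0.001, -0.016, -0.021, -0.017, 0.059, 0], [0.003, 0.001, -0.017, -0.021, -0.016, 0.06, 0], [0.003, 0.001, -0.017, -0.02, -0.017, 0.059, 0]]
end [ 0.5655 -0.0415  0.2904] [  23.4  -90.  -113.3] q [-38.7  49.4  76.8  64.7 120.3 -43.2] max dq/row 4.2
elbow [ 0.348 -0.181  0.552] wrist [ 0.566 -0.355  0.29 ]
dist 0.1 ang 0.0
[[-0.02, 0, 0, 0, 0, 0, 0], [-0.02, 0, 0, 0, 0, 0, 0], [-0.02, 0, 0, 0, 0, 0, 0], [-0.02, 0, 0, 0, 0, 0, 0], [-0.02, 0, 0, -0.001, 0, 0, 0]]
end [ 0.5655 -0.0414  0.1904] [  23.3  -90.  -113.3] q [-38.7  57.8  77.3  60.4 116.1 -52.2] max dq/row 2.0
elbow [ 0.382 -0.208  0.492] wrist [ 0.565 -0.355  0.19 ]
```

Call:
apply_moves --pt "0.005 0 -0.016 -0.021 -0.017 0.059 0" --pt "0.005 0 -0.016 -0.021 -0.017 0.06 0" --pt "0.004 0 -0.017 -0.021 -0.017 0.059 0" --pt "0.004 0 -0.016 -0.021 -0.017 0.06 0" --pt "0.004 0 -0.017 -0.021 -0.017 0.059 0"

```text
clock: 15.2
eef_pos: [0.5599, 0.0398, 0.2792]
eef_rot: [77.1, -72.4, -161.2]
force: [-0.9, 0.7, -1.1]
gripper_width: 0.0049
```

Call:
apply_moves --pt "0.003 0 -0.016 -0.021 -0.017 0.06 0" --pt "0.003 0 -0.017 -0.021 -0.017 0.059 0" --pt "0.003 0.001 -0.016 -0.021 -0.017 0.059 0" --pt "0.003 0.001 -0.017 -0.021 -0.016 0.06 0" --pt "0.003 0.001 -0.017 -0.02 -0.017 0.059 0"

```text
clock: 15.7
eef_pos: [0.5655, -0.0437, 0.2907]
eef_rot: [-66.6, -89.9, -23.5]
force: [0.2, -1.1, -1.4]
gripper_width: 0.0053
```

Call:
apply_moves --pt "-0.02 0 0 0 0 0 0" --pt "-0.02 0 0 0 0 0 0" --pt "-0.02 0 0 0 0 0 0" --pt "-0.02 0 0 0 0 0 0" --pt "-0.02 0 0 0 0 0 0"

```text
clock: 16.2
eef_pos: [0.5659, -0.0429, 0.1899]
eef_rot: [37.8, -89.9, -127.9]
force: [-0.6, -0.1, -1.1]
gripper_width: 0.0051
```

```bash
python3 st.py; python3 - <<'E'
from h import *
s=snap('scene','scene12'); a=s['image'][60:260,120:320,::-1]; cv2.imwrite('pics/scene12z.png',cv2.resize(cv2.convertScaleAbs(a,alpha=1.5),None,fx=3,fy=3,interpolation=cv2.INTER_CUBIC))
E
```

```text
clock 16.2
joint_positions [-38.8018  57.9621  77.1981  60.468  116.1995 -52.2091]
eef_pos [ 0.5659 -0.0429  0.1899]
eef_rot [  37.7823  -89.9129 -127.908 ]
force [-0.5904 -0.1063 -1.0511]
wrist_torque [-0.7238 -0.0149 -0.0214]
gripper_width 0.005102952559424506
```

View pics/scene12z.png

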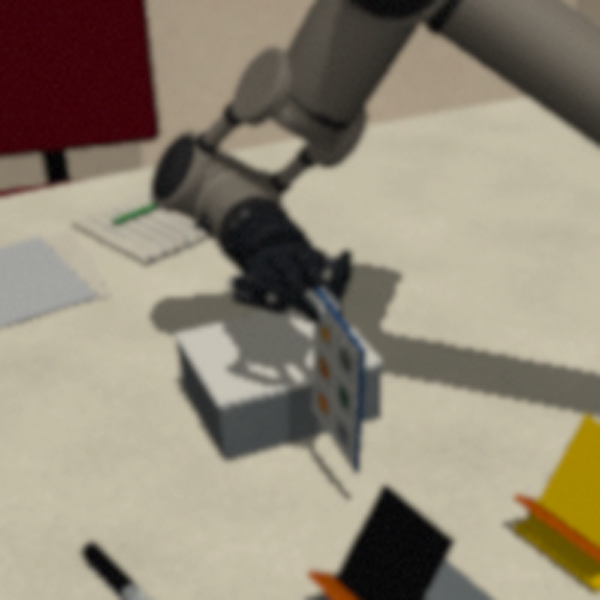

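The plate hangs vertically, left of the box and clear of the desk. I'll lower the squeeze to 20 N and draw back slowly.

Call:
apply_moves --pt "0 0 -0.005 0 0 0 0" --pt "0 0 -0.005 0 0 0 0" --pt "0 0 -0.005 0 0 0 0" --pt "0 0 -0.005 0 0 0 0" --pt "0 0 -0.004 0 0 0 0" --squeeze 20

```text
clock: 16.75
eef_pos: [0.5661, -0.0668, 0.1922]
eef_rot: [96.8, -89.7, 173.1]
force: [0.1, -0.4, -1.9]
gripper_width: 0.0051
```

Call:
apply_moves --pt "0 0 -0.003 0 0 0 0" --pt "0 0 -0.003 0 0 0 0" --pt "0 0 -0.003 0 0 0 0" --pt "0 0 -0.003 0 0 0 0" --pt "0 0 -0.003 0 0 0 0"

```text
clock: 17.25
eef_pos: [0.5658, -0.0804, 0.1923]
eef_rot: [66.5, -89.7, -156.5]
force: [0.7, 5.1, 0.2]
gripper_width: 0.005
```

```bash
python3 st.py; python3 - <<'E'
from h import *
s=snap('scene','scene13'); a=s['image'][130:230,180:280,::-1]; cv2.imwrite('pics/scene13z.png',cv2.resize(cv2.convertScaleAbs(a,alpha=1.5),None,fx=5,fy=5,interpolation=cv2.INTER_CUBIC))
E
```

```text
clock 17.25
joint_positions [-41.1918  59.3355  72.865   59.6005 119.3199 -50.5623]
eef_pos [ 0.5658 -0.0804  0.1923]
eef_rot [  66.5437  -89.699  -156.5024]
force [0.6585 5.1389 0.1529]
wrist_torque [ 0.2776 -0.0401  0.0236]
gripper_width 0.004963180643313551
```

View pics/scene13z.png

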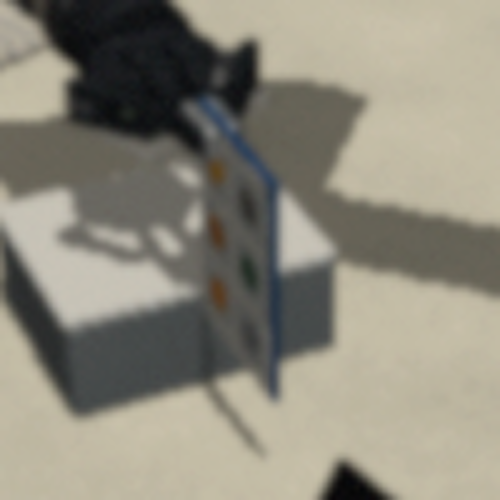

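Contact at about 5 N. I'll continue.

Call:
apply_moves --pt "0 0 -0.003 0 0 0 0" --pt "0 0 -0.003 0 0 0 0" --pt "0 0 -0.003 0 0 0 0" --pt "0 0 -0.003 0 0 0 0" --pt "0 0 -0.003 0 0 0 0"

```text
clock: 17.8
eef_pos: [0.5659, -0.0954, 0.1921]
eef_rot: [70.2, -89.7, -160.1]
force: [0.7, 4.8, 1.9]
gripper_width: 0.0053
```

Call:
apply_moves --pt "0 0 -0.003 0 0 0 0" --pt "0 0 -0.003 0 0 0 0" --pt "0 0 -0.003 0 0 0 0" --pt "0 0 -0.003 0 0 0 0" --pt "0 0 -0.003 0 0 0 0"

```text
clock: 18.3
eef_pos: [0.5659, -0.1103, 0.1914]
eef_rot: [77.6, -89.8, -167.6]
force: [0.0, 4.7, -2.9]
gripper_width: 0.0051
```

```bash
python3 st.py; python3 - <<'E'
from h import *
s=snap('scene','scene14'); a=s['image'][130:230,180:280,::-1]; cv2.imwrite('pics/scene14z.png',cv2.resize(cv2.convertScaleAbs(a,alpha=1.5),None,fx=5,fy=5,interpolation=cv2.INTER_CUBIC))
E
```

```text
clock 18.3
joint_positions [-43.0272  60.7411  69.1628  59.1076 121.6123 -49.0494]
eef_pos [ 0.5659 -0.1103  0.1914]
eef_rot [  77.6457  -89.7756 -167.6263]
force [ 0.0062  4.7164 -2.8644]
wrist_torque [-0.2777 -0.0799 -0.0657]
gripper_width 0.005102613361126571
```

View pics/scene14z.png

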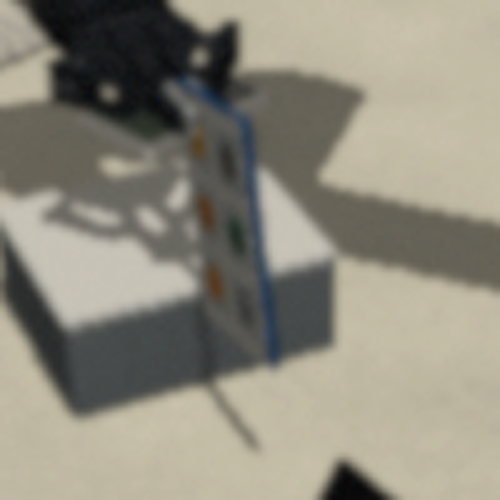

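The plate is pivoting about the grip as planned. I'll go 15 mm more, then back off and restore the squeeze.

Call:
apply_moves --pt "0 0 -0.003 0 0 0 0" --pt "0 0 -0.003 0 0 0 0" --pt "0 0 -0.003 0 0 0 0" --pt "0 0 -0.003 0 0 0 0" --pt "0 0 -0.003 0 0 0 0"

```text
clock: 18.85
eef_pos: [0.5659, -0.1253, 0.1912]
eef_rot: [75.9, -89.8, -165.8]
force: [0.3, 5.1, -2.2]
gripper_width: 0.005
```

Call:
apply_moves --pt "0 0 0 0 0 0 0" --pt "0 0 0 0 0 0 0" --pt "0 0 0.01 0 0 0 0" --pt "0 0 0.02 0 0 0 0" --pt "0.01 0 0.02 0 0 0 0" --squeeze 60

```text
clock: 19.35
eef_pos: [0.5658, -0.0753, 0.2006]
eef_rot: [89.6, -89.8, -179.7]
force: [-0.1, 0.3, -1.2]
gripper_width: 0.0053
```

Call:
apply_moves --pt "0.03 0 0.01 0 0 0 0" --pt "0.03 0 0.01 0 0 0 0" --pt "0.03 0 0 0 0 0 0" --pt "0.02 0 0 0 0 0 0" --pt "0 0 0 0 0 0 0"

```text
clock: 19.85
eef_pos: [0.5655, -0.0557, 0.3142]
eef_rot: [109.9, -89.4, 160.0]
force: [0.2, 0.1, -0.9]
gripper_width: 0.0055
```

```bash
python3 st.py; python3 - <<'E'
from h import *
s=snap('scene','scene15'); a=s['image'][100:240,170:310,::-1]; cv2.imwrite('pics/scene15z.png',cv2.resize(cv2.convertScaleAbs(a,alpha=1.5),None,fx=4,fy=4,interpolation=cv2.INTER_CUBIC))
E
```

```text
clock 19.85
joint_positions [-39.6469  48.1838  74.6909  65.6202 122.2419 -40.67  ]
eef_pos [ 0.5655 -0.0557  0.3142]
eef_rot [109.9475 -89.3886 160.0178]
force [ 0.1687  0.0625 -0.8678]
wrist_torque [-0.7273  0.0304 -0.0754]
gripper_width 0.005462506644995019
```

View pics/scene15z.png

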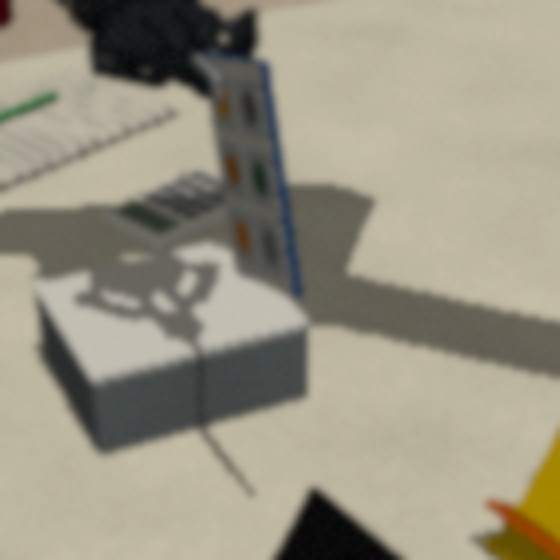

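```bash
cat >> fin.py <<'E'
def mkTP(az,gx=.061,gy=-.036):
    a=np.deg2rad(az); x=np.array([np.sin(a),0,np.cos(a)]); z=np.array([0,-1.,0]); y=np.cross(z,x)
    c=np.array([0,.003,-.019])-gx*x-gy*y; M=np.eye(4); M[:3,:3]=np.array([x,y,z]).T; M[:3,3]=c; M[1,3]=.003; return M
TP0=TP
TP=mkTP(106)
E
cat > low.py <<'E'
from chk import *
def low(q):
    A=Ro.from_euler('z',q[0],degrees=True)*Ro.from_euler('y',q[1]+q[2],degrees=True)*Ro.from_euler('z',q[3],degrees=True); ax=A.apply([0,1,0]); w=fk(q,P(),True)[4]
    return w.round(3),(w[2]-.072*abs(ax[2])-.042*np.sqrt(1-ax[2]**2)).round(3)
E
python3 - <<'E'
from low import *
print(mkTP(83).round(3)[:3]); 
s=ctrl.get_state(); a=(np.array(s['eef_pos']),R_(s['eef_rot']),np.array(s['joint_positions']))
t,R=target(-.1,0,.06); b=check(*a,t,R,15); 
t2,R2=target(0,0,0); c=check(*b,t2,R2,10); print(low(b[2]),low(c[2]))
plan(t,R,10,0)
E
```

```text
[[ 0.993 -0.122  0.    -0.065]
 [ 0.     0.    -1.     0.003]
 [ 0.122  0.993  0.     0.009]]
zmin 0.153 arm dist 0.242 dq 3.1 q [-25.  40.  90.  63. 100. -82.]
zmin 0.037 arm dist 0.274 dq 1.2 q [-25.  51.  91.  62.  95. -92.]
(array([ 0.562, -0.179,  0.331]), np.float64(0.251)) (array([ 0.57 , -0.178,  0.215]), np.float64(0.14))
dist 0.189 ang 38.0
[[-0.005, -0.001, 0.018, 0.009, -0.021, -0.062, 0], [-0.005, -0.001, 0.018, 0.008, -0.022, -0.062, 0], [-0.004, -0.001, 0.019, 0.009, -0.021, -0.062, 0], [-0.004, -0.001, 0.018, 0.009, -0.021, -0.063, 0], [-0.003, -0.001, 0.019, 0.008, -0.021, -0.062, 0]]
[[-0.003, -0.002, 0.019, 0.009, -0.021, -0.062, 0], [-0.003, -0.001, 0.018, 0.009, -0.022, -0.062, 0], [-0.001, -0.001, 0.019, 0.009, -0.021, -0.062, 0], [-0.002, -0.001, 0.019, 0.008, -0.021, -0.062, 0], [-0.001, -0.001, 0.019, 0.009, -0.021, -0.063, 0]]
end [0.5581 0.1262 0.2602] [111.5 -51.9 163.7] q [-25.1  40.   90.1  62.9 100.4 -81.7] max dq/row 4.6
elbow [ 0.327 -0.069  0.611] wrist [ 0.563 -0.179  0.331]
```

Wrist low point at the final pose is now 140 mm, well clear of the box.

Call:
apply_moves --pt "-0.005 -0.001 0.018 0.009 -0.021 -0.062 0" --pt "-0.005 -0.001 0.018 0.008 -0.022 -0.062 0" --pt "-0.004 -0.001 0.019 0.009 -0.021 -0.062 0" --pt "-0.004 -0.001 0.018 0.009 -0.021 -0.063 0" --pt "-0.003 -0.001 0.019 0.008 -0.021 -0.062 0"

```text
clock: 20.4
eef_pos: [0.5615, 0.0357, 0.284]
eef_rot: [109.9, -70.9, 162.6]
force: [0.5, 0.2, -1.4]
gripper_width: 0.0053
```

Call:
apply_moves --pt "-0.003 -0.002 0.019 0.009 -0.021 -0.062 0" --pt "-0.003 -0.001 0.018 0.009 -0.022 -0.062 0" --pt "-0.001 -0.001 0.019 0.009 -0.021 -0.062 0" --pt "-0.002 -0.001 0.019 0.008 -0.021 -0.062 0" --pt "-0.001 -0.001 0.019 0.009 -0.021 -0.063 0"

```text
clock: 20.9
eef_pos: [0.5576, 0.1267, 0.2578]
eef_rot: [111.4, -52.1, 163.8]
force: [0.0, 0.2, -1.1]
gripper_width: 0.0053
```

Call:
apply_moves --pt "0 0 0 0 0 0 0" --pt "0 0 0 0 0 0 0" --pt "0 0 0 0 0 0 0" --pt "0 0 0 0 0 0 0" --pt "0 0 0 0 0 0 0"

```text
clock: 21.4
eef_pos: [0.5582, 0.1253, 0.2597]
eef_rot: [111.3, -52.1, 163.8]
force: [0.5, -0.6, -1.9]
gripper_width: 0.0052
```

```bash
python3 st.py; python3 - <<'E'
from proj import *
snap('top','top16');snap('scene','scene16'); st=ctrl.get_state()
draw('top','top16',190,130,90,70,8,st); draw('scene','scene16',205,130,110,150,4,st)
E
```

```text
clock 21.4
joint_positions [-25.1854  40.1027  90.0842  62.9798 100.5608 -81.6524]
eef_pos [0.5582 0.1253 0.2597]
eef_rot [111.2912 -52.1266 163.7721]
force [ 0.4718 -0.5872 -1.8708]
wrist_torque [-0.6798  0.0009 -0.0404]
gripper_width 0.00524102003351192
```

View pics/top16ov.png

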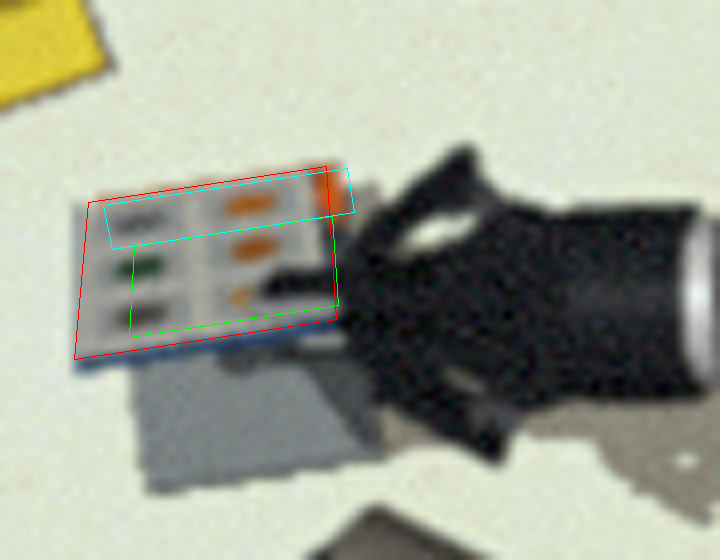

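View pics/scene16ov.png

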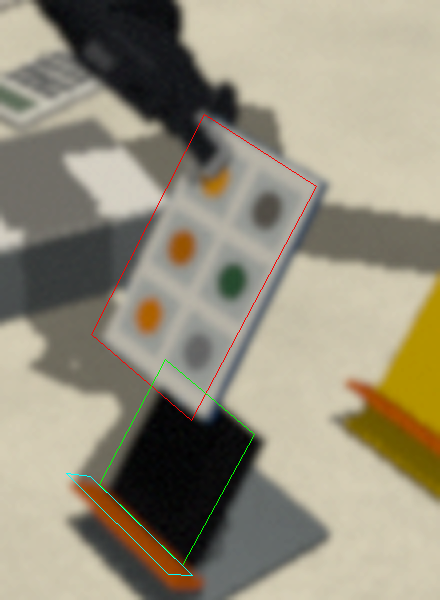

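The overlay shows the plate turned about 2° more than assumed: the bottom corners are off by about (+8,−4) px relative to the top ones. I'll solve the in-plane pose from the disc centroids.

```bash
cat > disc.py <<'E'
from proj import *
from m import blob
def discs(fn,roi):
    s=dict(np.load(f'pics/{fn}.npz')); im=s['image']; hsv=cv2.cvtColor(im,cv2.COLOR_RGB2HSV); x,y,w,h=roi
    out={}
    m=np.zeros(im.shape[:2],bool); m[y:y+h,x:x+w]=1
    org=m&(hsv[...,0]>8)&(hsv[...,0]<25)&(hsv[...,1]>140)
    grn=m&(hsv[...,0]>45)&(hsv[...,0]<90)&(hsv[...,1]>80)
    f=lambda k:[np.argwhere(b)[:,::-1].mean(0).round(2).tolist()+[int(b.sum())] for b in k]
    return s,f([b for b in blob(org)]),f([b for b in blob(grn)])
def toplate(s,M,uv):
    o,d=rays(s,uv); n=M[:3,2]; k=((M[:3,3]-o)@n)/(d@n); X=o+d*k[:,None]; return (X-M[:3,3])@M[:3,:3]
if __name__=="__main__":
    for fn,roi in (('scene11',(210,150,110,90)),('scene16',(225,155,65,80)),('top11',(195,148,45,30)),('top16',(195,148,36,30))):
        s,o_,g=discs(fn,roi); print(fn,o_,g)
E
python3 disc.py
```

```text
scene11 [[307.64, 223.85, 411], [240.53, 208.19, 36], [249.3, 191.73, 33]] []
scene16 [[241.75, 208.33, 36], [250.0, 191.5, 32]] []
top11 [] []
top16 [] []
```

```bash
cat > disc2.py <<'E'
from disc import *
def darkdiscs(fn,M,shift=(0,0)):
    s=dict(np.load(f'pics/{fn}.npz')); im=s['image'].astype(int)
    q=[(M@np.array([a,b,0,1]))[:3] for a,b in [(-.07,-.045),(-.07,.045),(.07,.045),(.07,-.045)]]
    uv=project(s,np.array(q))+shift; mk=np.zeros(im.shape[:2],np.uint8); cv2.fillPoly(mk,[uv.round().astype(int)],1)
    mn=im.min(-1); white=np.percentile(mn[mk>0],85); d=(mk>0)&(mn<.72*white)
    return s,[(np.average(np.argwhere(b)[:,::-1],axis=0,weights=(white-mn[b])).round(2),int(b.sum()),im[b].mean(0).round(0).tolist()) for b in blob(d)]
if __name__=="__main__":
    D=[json.loads(l) for l in open('states.jsonl')]; cl=lambda t: min(D,key=lambda d:abs(d['clock']-t))
    for fn,t,tp in(('scene11',14.55,TP0),('scene16',21.4,TP)):
        st=cl(t); M=pose(np.array(st['eef_pos']),R_(st['eef_rot']))@tp
        s,b=darkdiscs(fn,M,(2,.7))
        for c,n,col in b: print(fn,c,n,col,'plate mm',(toplate(s,M,[c-[2,.7]])[0]*1000).round(1))
E
python3 disc2.py
```

```text
scene11 [257.94 171.41] 138 [70.0, 61.0, 45.0] plate mm [ 50.6 -30.9   0. ]
scene11 [261.44 201.15] 65 [47.0, 60.0, 49.0] plate mm [-1.3 20.9  0. ]
scene11 [240.42 208.23] 62 [105.0, 72.0, 38.0] plate mm [-46.3 -26.3   0. ]
scene11 [249.25 191.7 ] 61 [96.0, 66.0, 38.0] plate mm [ -1.  -25.6  -0. ]
scene11 [270.81 183.8 ] 58 [61.0, 59.0, 55.0] plate mm [43.9 21.3 -0. ]
scene11 [252.34 218.19] 42 [68.0, 68.0, 67.0] plate mm [-46.5  20.8  -0. ]
scene16 [257.44 171.7 ] 119 [69.0, 61.0, 48.0] plate mm [ 49.6 -31.3   0. ]
scene16 [250.   191.49] 62 [94.0, 66.0, 37.0] plate mm [  0.7 -23.5   0. ]
scene16 [262.53 199.97] 62 [44.0, 58.0, 47.0] plate mm [ 2.5 22.6  0. ]
scene16 [241.76 208.53] 61 [103.0, 71.0, 38.0] plate mm [-44.6 -21.8   0. ]
scene16 [271.31 182.17] 60 [60.0, 59.0, 55.0] plate mm [47.7 21.1 -0. ]
scene16 [253.94 217.49] 41 [67.0, 67.0, 66.0] plate mm [-42.6  24.3   0. ]
```

```bash
python3 - <<'E'
import numpy as np
a=np.array([[-1.3,20.9],[-46.3,-26.3],[-1,-25.6],[43.9,21.3],[-46.5,20.8]]);b=np.array([[2.5,22.6],[-44.6,-21.8],[.7,-23.5],[47.7,21.1],[-42.6,24.3]])
ca,cb=a.mean(0),b.mean(0);H=(a-ca).T@(b-cb);th=np.arctan2(H[0,1]-H[1,0],H[0,0]+H[1,1]);R=np.array([[np.cos(th),-np.sin(th)],[np.sin(th),np.cos(th)]])
t=cb-R@ca; print(np.rad2deg(th),t,(b-(a@R.T+t)).round(1))
E
```

```text
-2.654662196843045 [2.86618925 1.84810637] [[-0.  -0.2]
 [ 0.   0.5]
 [ 0.   0.2]
 [-0.   0. ]
 [ 0.  -0.5]]
```

```bash
cat >> fin.py <<'E'
_e=np.deg2rad(-2.65)
TP=TP@pose([.0029,.0018,0],Ro.from_euler('z',_e))
E
python3 - <<'E'
from fin import *
t,R=target(-.04,0,.02); a=plan(t,R,5,0)
t,R=target(-.008,0,.008); a=plan(t,R,5,0,a)
E
```

```text
dist 0.074 ang 2.8
[[-0.012, -0.008, 0.004, 0, -0.01, 0, 0], [-0.012, -0.008, 0.003, 0.001, -0.01, -0.001, 0], [-0.011, -0.008, 0.004, 0, -0.009, 0, 0], [-0.012, -0.008, 0.004, 0, -0.01, -0.001, 0], [-0.012, -0.008, 0.004, 0, -0.01, 0, 0]]
end [0.5606 0.127  0.1861] [114.5 -50.9 159.7] q [-25.   45.   92.8  61.9  94.1 -88.6] max dq/row 1.4
elbow [ 0.357 -0.082  0.581] wrist [ 0.557 -0.176  0.268]
dist 0.034 ang 0.0
[[-0.006, -0.002, 0.002, 0, 0, 0, 0], [-0.006, -0.003, 0.002, 0, 0, 0, 0], [-0.006, -0.002, 0.002, 0, 0, 0, 0], [-0.006, -0.003, 0.002, 0, 0, 0, 0], [-0.006, -0.002, 0.002, 0, 0, 0, 0]]
end [0.5688 0.1283 0.1534] [114.5 -50.9 159.7] q [-24.6  48.6  91.8  62.1  92.7 -90.7] max dq/row 0.7
elbow [ 0.377 -0.088  0.558] wrist [ 0.565 -0.174  0.235]
```

Call:
apply_moves --pt "-0.012 -0.008 0.004 0 -0.01 0 0" --pt "-0.012 -0.008 0.003 0.001 -0.01 -0.001 0" --pt "-0.011 -0.008 0.004 0 -0.009 0 0" --pt "-0.012 -0.008 0.004 0 -0.01 -0.001 0" --pt "-0.012 -0.008 0.004 0 -0.01 0 0"

```text
clock: 22.0
eef_pos: [0.5604, 0.1275, 0.1846]
eef_rot: [114.6, -50.9, 159.7]
force: [-0.1, 0.9, -0.6]
gripper_width: 0.0054
```

Call:
apply_moves --pt "0 0 0 0 0 0 0" --pt "0 0 0 0 0 0 0" --pt "0 0 0 0 0 0 0" --pt "0 0 0 0 0 0 0" --pt "0 0 0 0 0 0 0"

```text
clock: 22.5
eef_pos: [0.5606, 0.1274, 0.1867]
eef_rot: [114.5, -50.8, 159.7]
force: [0.6, -0.1, -1.5]
gripper_width: 0.0052
```

```bash
python3 st.py; python3 - <<'E'
from proj import *
snap('top','top17');snap('scene','scene17'); st=ctrl.get_state()
draw('top','top17',190,130,90,70,8,st); draw('scene','scene17',205,150,100,140,5,st)
t,R=target(-.008,0,.008); a=plan(t,R,5,0)
E
```

```text
clock 22.5
joint_positions [-24.9866  44.9565  92.7861  61.9193  94.1408 -88.5903]
eef_pos [0.5606 0.1274 0.1867]
eef_rot [114.5412 -50.8433 159.747 ]
force [ 0.5833 -0.1104 -1.4643]
wrist_torque [-0.676   0.0579 -0.0182]
gripper_width 0.005204901768285207
dist 0.034 ang 0.0
[[-0.006, -0.002, 0.002, 0, 0, 0, 0], [-0.006, -0.003, 0.002, 0, 0, 0, 0], [-0.006, -0.002, 0.002, 0, 0, 0, 0], [-0.006, -0.003, 0.002, 0, 0, 0.001, 0], [-0.006, -0.002, 0.002, 0, 0, 0, 0]]
end [0.5688 0.1288 0.1538] [114.6 -50.9 159.7] q [-24.5  48.6  91.8  62.1  92.7 -90.7] max dq/row 0.7
elbow [ 0.377 -0.088  0.558] wrist [ 0.565 -0.174  0.236]
```

View pics/top17ov.png

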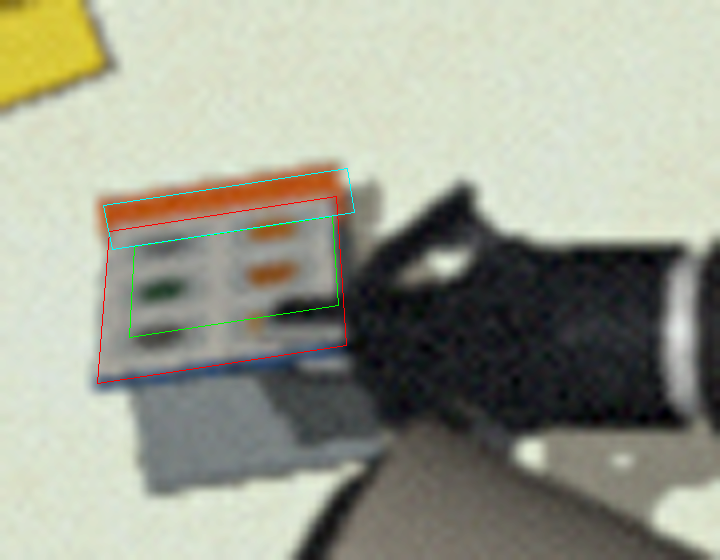

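View pics/scene17ov.png

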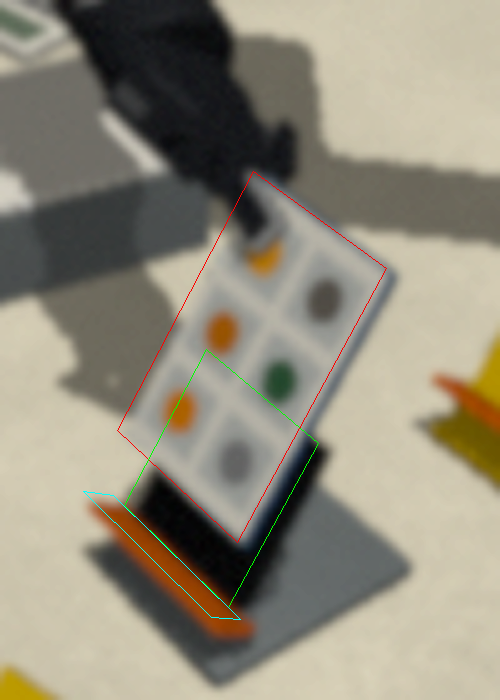

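The ledge seen from the top camera lies about 1.5–2 mm farther in +y and +x than my model, mostly from a half-pixel slip in my crop coordinates. I'll correct the stand pose and continue.

```bash
sed -i 's/S,L=.652,.043/S,L=.654,.0447/' fin.py; python3 - <<'E'
from fin import *
t,R=target(-.008,0,.007); a=plan(t,R,5,0)
E
```

```text
dist 0.035 ang 0.0
[[-0.006, -0.002, 0.002, 0, 0, 0, 0], [-0.006, -0.003, 0.003, 0, 0, 0, 0], [-0.007, -0.002, 0.002, 0, 0, 0, 0], [-0.006, -0.002, 0.003, 0, 0, 0.001, 0], [-0.006, -0.003, 0.002, 0, 0, 0, 0]]
end [0.5694 0.1305 0.1525] [114.6 -50.9 159.7] q [-24.3  48.7  91.8  62.3  92.5 -90.7] max dq/row 0.8
elbow [ 0.378 -0.087  0.557] wrist [ 0.565 -0.172  0.235]
```

Call:
apply_moves --pt "-0.006 -0.002 0.002 0 0 0 0" --pt "-0.006 -0.003 0.003 0 0 0 0" --pt "-0.007 -0.002 0.002 0 0 0 0" --pt "-0.006 -0.002 0.003 0 0 0 0" --pt "-0.006 -0.003 0.002 0 0 0 0"

```text
clock: 23.1
eef_pos: [0.5695, 0.1307, 0.1513]
eef_rot: [114.5, -50.9, 159.8]
force: [0.4, -0.8, -1.5]
gripper_width: 0.0051
```

Call:
apply_moves --pt "0 0 0 0 0 0 0" --pt "0 0 0 0 0 0 0" --pt "0 0 0 0 0 0 0" --pt "0 0 0 0 0 0 0" --pt "0 0 0 0 0 0 0"

```text
clock: 23.6
eef_pos: [0.5694, 0.1305, 0.1524]
eef_rot: [114.5, -50.9, 159.7]
force: [0.5, -0.0, -1.5]
gripper_width: 0.0052
```

```bash
python3 st.py; python3 - <<'E'
from proj import *
snap('top','top18');snap('scene','scene18'); st=ctrl.get_state()
draw('top','top18',190,130,90,70,8,st); draw('scene','scene18',205,150,100,140,5,st)
t,R=target(-.003,0,.002); a=plan(t,R,5,0)
M=np.linalg.inv(REST)@pose(np.array(st['eef_pos']),R_(st['eef_rot']))@TP; print('plate in rest',M.round(4))
E
```

```text
clock 23.6
joint_positions [-24.3524  48.7015  91.7675  62.2716  92.5081 -90.7863]
eef_pos [0.5694 0.1305 0.1524]
eef_rot [114.5397 -50.8681 159.747 ]
force [ 0.4894 -0.0006 -1.4934]
wrist_torque [-0.6674  0.0469 -0.0048]
gripper_width 0.005196159931220835
dist 0.007 ang 0.0
[[-0.001, -0.001, 0, 0, 0, 0, 0], [-0.001, -0.001, 0.001, 0, 0, 0, 0], [-0.001, -0.001, 0, 0, 0, 0, 0], [-0.001, -0.001, 0, 0, 0, 0, 0], [-0.001, -0.001, 0.001, 0, 0, 0.001, 0]]
end [0.5683 0.1306 0.1451] [114.6 -50.9 159.7] q [-24.4  49.4  92.   62.2  92.1 -91.5] max dq/row 0.2
elbow [ 0.381 -0.089  0.553] wrist [ 0.564 -0.172  0.227]
plate in rest [[-1.00e+00 -0.00e+00  5.00e-04 -8.29e-02]
 [-0.00e+00  1.00e+00 -3.00e-04 -0.00e+00]
 [-5.00e-04 -3.00e-04 -1.00e+00  1.25e-02]
 [ 0.00e+00  0.00e+00  0.00e+00  1.00e+00]]
```

View pics/top18ov.png

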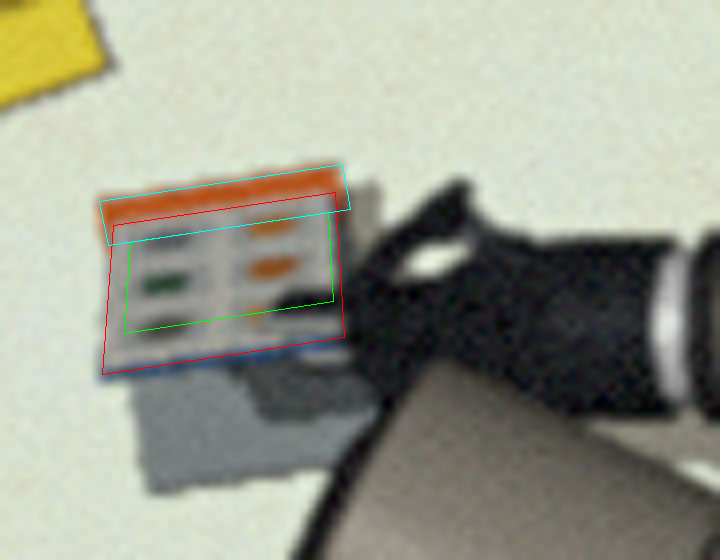

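View pics/scene18ov.png

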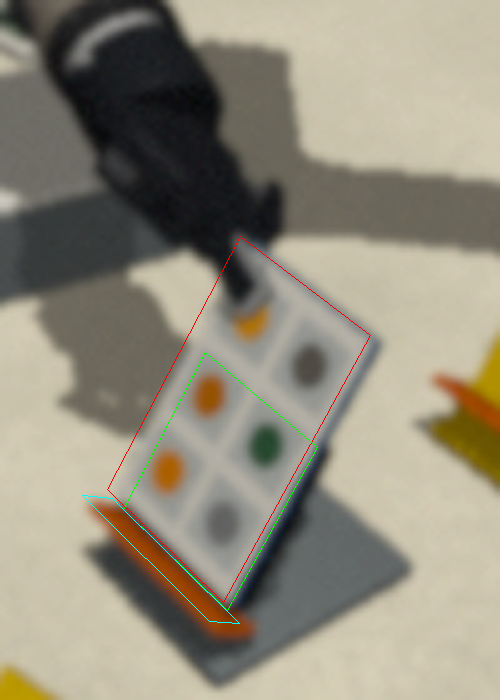

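No contact yet. I'll move toward the board along its normal first.

Call:
apply_moves --pt "0 -0.001 0 0 0 0 0" --pt "0 -0.001 0 0 0 0 0" --pt "0 -0.001 0 0 0 0 0" --pt "0 -0.001 0 0 0 0 0" --pt "0 -0.001 0 0 0 0 0"

```text
clock: 24.2
eef_pos: [0.5652, 0.1298, 0.1492]
eef_rot: [114.5, -50.9, 159.7]
force: [0.5, -0.4, -1.4]
gripper_width: 0.005
```

Call:
apply_moves --pt "-0.001 0 0 0 0 0 0" --pt "-0.001 0 0.001 0 0 0 0" --pt "-0.001 0 0 0 0 0 0" --pt "-0.001 0 0 0 0 0 0" --pt "-0.001 0 0.001 0 0 0 0"

```text
clock: 24.7
eef_pos: [0.5684, 0.1306, 0.1448]
eef_rot: [114.5, -50.9, 159.7]
force: [0.3, 0.2, -1.3]
gripper_width: 0.0052
```

```bash
cat > rel.py <<'E'
from fin import *
st=ctrl.get_state(); M=np.linalg.inv(REST)@pose(np.array(st['eef_pos']),R_(st['eef_rot']))@TP
print('plate in rest xyz',M[:3,3].round(4),'F rest x(down),y,z(out)',RR.inv().apply(st['force']).round(2), st['clock'])
E
python3 rel.py
```

```text
plate in rest xyz [-0.0772  0.0002  0.0075] F rest x(down),y,z(out) [ 1.25  0.11 -0.53] 24.7
```

Call:
apply_moves --pt "0 -0.001 0 0 0 0 0" --pt "0 -0.001 0 0 0 0 0" --pt "0 0 0 0 0 0 0" --pt "0 0 0 0 0 0 0" --pt "0 0 0 0 0 0 0"

```text
clock: 25.2
eef_pos: [0.5667, 0.1303, 0.1438]
eef_rot: [114.5, -50.9, 159.7]
force: [-0.1, 0.2, -1.3]
gripper_width: 0.0053
```

```bash
python3 rel.py
```

```text
plate in rest xyz [-0.0774  0.0003  0.0055] F rest x(down),y,z(out) [ 0.96  0.18 -0.82] 25.2
```

Call:
apply_moves --pt "-0.001 0 0 0 0 0 0" --pt "-0.001 0 0.001 0 0 0 0" --pt "0 0 0 0 0 0 0" --pt "0 0 0 0 0 0 0" --pt "0 0 0 0 0 0 0"

```text
clock: 25.7
eef_pos: [0.5676, 0.1307, 0.1427]
eef_rot: [114.4, -50.9, 159.9]
force: [-3.1, -4.6, 3.7]
gripper_width: 0.0051
```

```bash
python3 rel.py
```

```text
plate in rest xyz [-0.0759  0.0005  0.0056] F rest x(down),y,z(out) [-5.21 -3.99 -1.02] 25.7
```

The plate has met the ledge (about 6 N). I'll ease up slightly and then feel for the board.

Call:
apply_moves --pt "0.001 0 0 0 0 0 0" --pt "0 0 0 0 0 0 0" --pt "0 -0.001 0 0 0 0 0" --pt "0 -0.001 0 0 0 0 0" --pt "0 0 0 0 0 0 0"

```text
clock: 26.2
eef_pos: [0.5664, 0.1309, 0.1421]
eef_rot: [114.4, -50.8, 159.8]
force: [4.5, 1.7, 3.6]
gripper_width: 0.0052
```

```bash
python3 rel.py
```

```text
plate in rest xyz [-0.0761  0.0009  0.0045] F rest x(down),y,z(out) [-0.24  0.9   5.93] 26.2
```

Call:
apply_moves --pt "0 -0.001 0 0 0 0 0" --pt "0 0 0 0 0 0 0" --pt "0 -0.001 0 0 0 0 0" --pt "0 0 0 0 0 0 0" --pt "0 0 0 0 0 0 0"

```text
clock: 26.7
eef_pos: [0.5661, 0.1308, 0.1418]
eef_rot: [114.3, -50.7, 159.8]
force: [9.2, 4.8, 6.9]
gripper_width: 0.005
```

```bash
python3 rel.py;  python3 - <<'E'
from proj import *
snap('top','top19');snap('scene','scene19'); st=ctrl.get_state()
for n,b,f in(('top19',(190,130,90,70),8),('scene19',(205,150,100,140),5)):
    x,y,w,h=b; s=np.load(f'pics/{n}.npz')['image'][y:y+h,x:x+w,::-1]; cv2.imwrite(f'pics/{n}z.png',cv2.resize(cv2.convertScaleAbs(s,alpha=1.6),None,fx=f,fy=f,interpolation=cv2.INTER_CUBIC))
E
```

```text
plate in rest xyz [-0.0761  0.0008  0.0042] F rest x(down),y,z(out) [-0.02  3.05 12.08] 26.7
```

View pics/top19z.png

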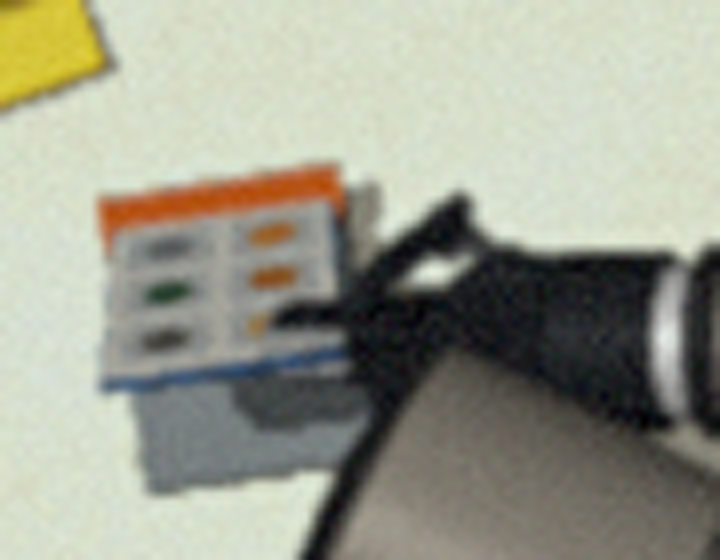

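View pics/scene19z.png

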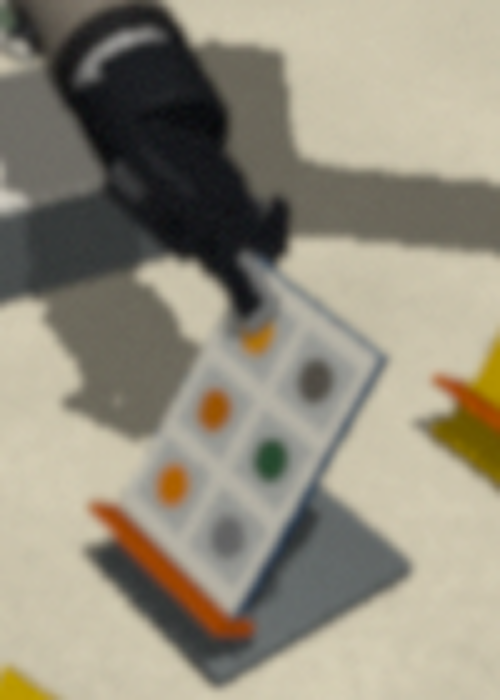

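The plate rests on the ledge, flat against the board, with slight excess pressing (12 N), and looks square and centred within about 1 mm. I'll ease off and then open slowly.

Call:
apply_moves --pt "0 0.001 0 0 0 0 0" --pt "-0.0005 0.001 0 0 0 0 0" --pt "0 0 0 0 0 0 0" --pt "0 0 0 0 0 0 0" --pt "0 0 0 0 0 0 0" --squeeze 30

```text
clock: 27.3
eef_pos: [0.5664, 0.1309, 0.142]
eef_rot: [114.4, -50.8, 159.8]
force: [3.1, 1.4, 5.5]
gripper_width: 0.0053
```

```bash
python3 rel.py
```

```text
plate in rest xyz [-0.076   0.0009  0.0044] F rest x(down),y,z(out) [-2.6   0.83  5.89] 27.3
```

Call:
apply_moves --pt "0 0.001 0 0 0 0 0" --pt "0 0 0 0 0 0 0" --pt "0 0 0 0 0 0 0.006" --pt "0 0 0 0 0 0 0.007" --pt "0 0 0 0 0 0 0.008"

```text
clock: 27.8
eef_pos: [0.5665, 0.1308, 0.141]
eef_rot: [114.7, -50.9, 159.7]
force: [-0.0, 0.9, 0.0]
gripper_width: 0.008
```

Call:
apply_moves --pt "0 0 0 0 0 0 0.01" --pt "0 0 0 0 0 0 0.013" --pt "0 0 0 0 0 0 0.017" --pt "0 0 0 0 0 0 0.022" --pt "0 0 0 0 0 0 0.026"

```text
clock: 28.3
eef_pos: [0.5667, 0.1308, 0.1417]
eef_rot: [114.5, -50.9, 159.7]
force: [0.3, -0.2, -0.5]
gripper_width: 0.0259
```

```bash
python3 rel.py; python3 - <<'E'
from proj import *
for n,b,f in(('top',(190,130,90,70),8),('scene',(205,150,100,140),5)):
    s0=snap(n,n+'20'); x,y,w,h=b; s=s0['image'][y:y+h,x:x+w,::-1]; cv2.imwrite(f'pics/{n}20z.png',cv2.resize(cv2.convertScaleAbs(s,alpha=1.6),None,fx=f,fy=f,interpolation=cv2.INTER_CUBIC))
snap('wrist','wrist20')
E
```

```text
plate in rest xyz [-0.0756  0.0008  0.0044] F rest x(down),y,z(out) [ 0.54 -0.29 -0.08] 28.3
```

View pics/scene20z.png

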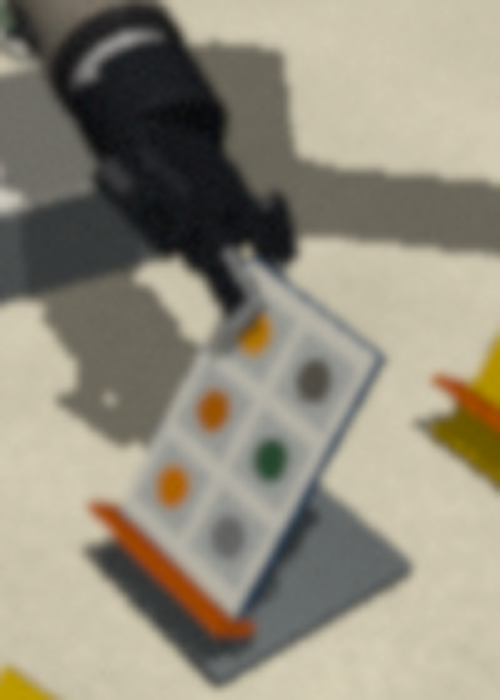

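View pics/wrist20.png

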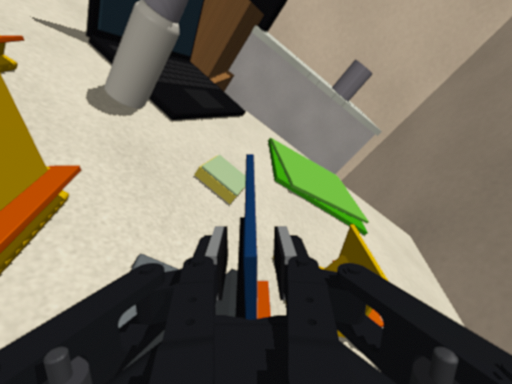

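The plate stands by itself, midway between the open fingers. I'll retreat straight back along the tool axis.

Call:
apply_moves --pt "0 0 -0.01 0 0 0 0.026" --pt "0 0 -0.015 0 0 0 0.026" --pt "0 0 -0.02 0 0 0 0.026" --pt "0 0 -0.025 0 0 0 0.026" --pt "0 0 -0.03 0 0 0 0.026"

```text
clock: 28.95
eef_pos: [0.5653, 0.0322, 0.1685]
eef_rot: [114.6, -50.9, 159.7]
force: [0.2, -0.5, -0.0]
gripper_width: 0.0261
```

Call:
apply_moves --pt "0.03 0 -0.02 0 0 0 0.026" --pt "0.04 0 -0.01 0 0 0 0.026" --pt "0.04 0 0 0 0 0 0.026" --pt "0.03 0 0 0 0 0 0.026" --pt "0 0 0 0 0 0 0.026"

```text
clock: 29.45
eef_pos: [0.4813, 0.0347, 0.2874]
eef_rot: [114.6, -50.6, 159.6]
force: [0.4, -0.2, -0.9]
gripper_width: 0.0262
```

```bash
python3 st.py; python3 - <<'E'
from m import *
for n,b,f in(('top',(190,130,90,70),8),('scene',(205,150,100,140),5)):
    s0=snap(n,n+'21'); x,y,w,h=b; s=s0['image'][y:y+h,x:x+w,::-1]; cv2.imwrite(f'pics/{n}21z.png',cv2.resize(cv2.convertScaleAbs(s,alpha=1.6),None,fx=f,fy=f,interpolation=cv2.INTER_CUBIC))
    W=cloud(s0); im=s0['image'].astype(int); roi=(abs(W[...,0]-.59)<.09)&(abs(W[...,1]-.155)<.07)&(W[...,2]>.05)&(im.min(-1)>60)
    P=W[roi]; 
    for it in range(3):
        c=P.mean(0);v=np.linalg.svd(P-c)[2][2]; v*=np.sign(v[2]); P=P[abs((P-c)@v)<.006]
    print(n,'plate plane c',c.round(4),'n',v.round(3),'slope',np.rad2deg(np.arccos(v[2])).round(1),'yaw',np.rad2deg(np.arctan2(v[1],v[0])).round(1))
E
```

```text
clock 29.45
joint_positions [-37.3452  33.1712  96.125   53.8085 106.0317 -86.3484]
eef_pos [0.4813 0.0347 0.2874]
eef_rot [114.629  -50.6406 159.5985]
force [ 0.4262 -0.1957 -0.9212]
wrist_torque [-0.4593 -0.0212 -0.0132]
gripper_width 0.026213927483421374
top plate plane c [0.5913 0.1544 0.1096] n [0.799 0.147 0.583] slope 54.3 yaw 10.4
scene plate plane c [0.5893 0.1602 0.1069] n [0.798 0.148 0.585] slope 54.2 yaw 10.5
```

View pics/scene21z.png

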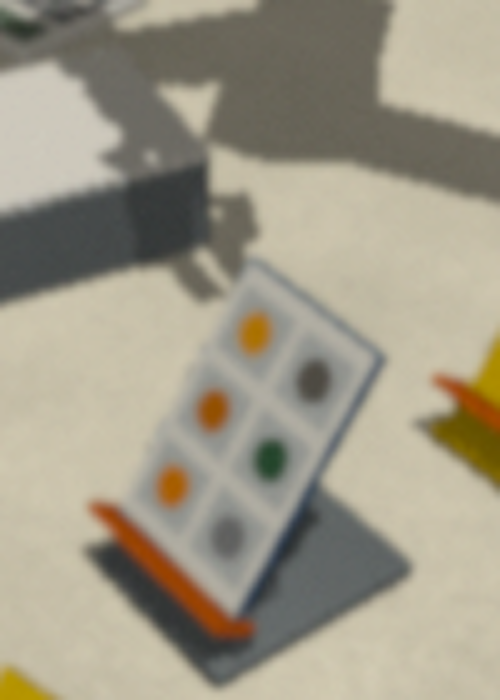

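View pics/top21z.png

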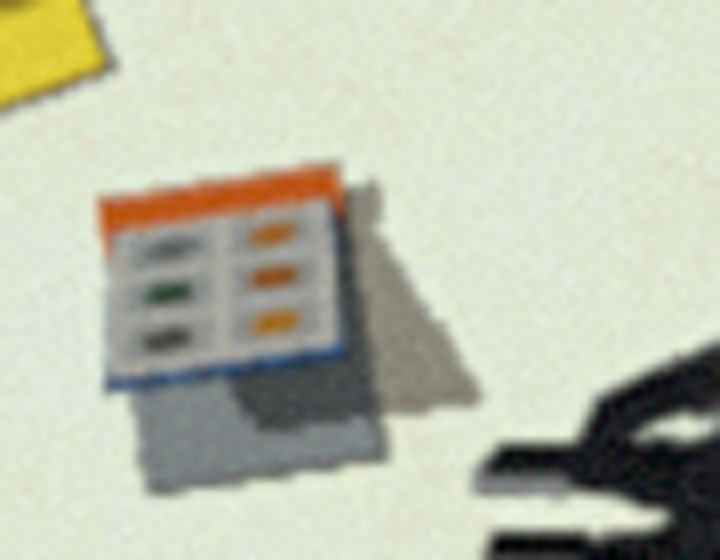

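View pics/scene21.png

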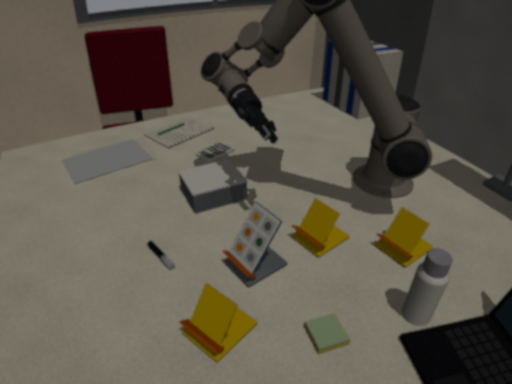

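The plate plane (slope 54.3°, yaw 10.4°) matches the board, and everything else is where it was. Handing in.

```bash
python3 - <<'E'
from h import *
a=cv2.imread('pics/scene0.png').astype(int);b=cv2.imread('pics/scene21.png').astype(int)
for n,(x,y,w,h) in dict(bottle=(400,245,55,85),loupe=(140,235,40,40),notes=(300,310,55,45),calc=(195,140,42,24)).items(): print(n,abs(a-b)[y:y+h,x:x+w].mean().round(2))
print(ctrl.finish_job())
E
```

```text
bottle 1.24
loupe 1.51
notes 1.42
calc 16.52
the job is handed in; nothing more can be done
None
```

The plate is on the viewing stand and the job is handed in. It stands on a short edge on the orange ledge, its back on the black board and specimen side out. The gripper is clear, and the job took about 29.5 s by the robot's clock.

**What I did:** I pushed the plate until it jutted about 47 mm over the far edge of the light box. I then gripped it from the side with one finger underneath, lifted it and turned it over. The first grip would have brought the wrist down onto the light box at the stand. So I turned the plate about 25° in the fingers by drawing it lightly (about 5 N) against the box's edge. Then I lowered it onto the ledge, rested it against the board, let go and backed away.

**Last checks**
- **Flat on the board:** the plate's plane measured 54.2–54.3° slope and 10.4–10.5° yaw. The board measured 54.2–54.8° and 10.3–10.9°.
- **Centring:** about 1 mm off centre, judged from the top view.
- **Forces and contacts:** the readings after each move peaked at about 13 N, while the plate was pressed against the board before I eased off. From the positions and pictures, it stayed clear of the desk.
- **Bystanders:** the before/after pictures show no change at the bottle, loupe and notes.

**Checks that disagreed**
- **Calculator:** its picture patch did change. The arm's shadow falls near it and nothing came close to it, but I did not measure its position separately.
- **Scene camera:** it read positions about 7–10 mm different in y from the top camera. I relied on the top camera and on relative measurements.

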